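Load the disc test tray, slide it home and set the push-to-turn selector to TEST

ROBOT

A 6-joint arm with a two-finger parallel gripper is mounted at the origin on a cart in front of the work surface, level with it; the furniture and walls round the work are solid. World frame = base frame: x ahead of the robot, y to its left, z up, the work surface at z = 0. Lengths are in m, angles in rad, forces in N, time in s.
With the tool pointing down it reaches from about 0.25 to 0.725 m from the base axis. Payload 4 kg.
Tool frame: the origin (TCP) lies midway between the tips of the shut fingers; the grasp point (between the pads) lies 19 mm behind it; z points along the fingers, y is the line along which they close (so a half turn about z gives the same grasp; the last joint's range is limited). The gripper opens to 85 mm and grips with 20 to 120 N. Pads are 22 mm wide; open, the fingers measure 114 mm over their backs; the gripper's body (76 mm by 85 mm) begins 54 mm behind the grasp point. The pads swing forward as they close: fully open they stand 13 mm farther back than shut.
Start: joints at [1.327, 0.241, 0.005, 1.335, 0, 1.571], TCP at [0.121, 0.485, 0.231] pointing down, gripper open.
Joint ranges: [-2.72, 2.72], [-1.05, 1.87], [-1.09, 1.28], [-1.99, 2.15], [-1.42, 1.44], [-3.14, 3.14]. Speed limits (rad/s): [2.79, 2.79, 3.14, 3.14, 3.14, 3.14].

INTERFACE

Orientations are given as a unit quaternion [x, y, z, w].
In Python, from workcell import get_obs, camera, job_done, silhouettes gives the robot as it stands. The module is installed in compiled form; this text tells all that it offers.
- The arm moves only by the tool drive_tool, never from a script. Its argument "increments" is a list of rows, each a list of 3 entries, a list of its own where there are three numbers: the shift along the world's x, y, z in mm, then the turn, a rotation vector about the world's x, y, z in degrees, then the opening, from 0 (shut) to 1 (fully open). A call has 1 to 8 rows; each row shifts and turns the commanded pose from where the row before left it; what a row does not reach is not made up. A row lasts 1/12 s, in which the tool goes at most 41.7 mm and 7.16 degrees, less where a joint would pass 70% of its speed; a pose out of reach is approached as far as the arm can. A call is refused whole if a number of a shift passes 41.7 or a number of a turn 7.16, either way. A call with a gripper value outside its range is refused whole. The fingers move at their own pace and stop on an object; the grip force is fixed at half the most. Time passes only in rows, so rows that do not move let the fingers close. It gives the time, the measured TCP pose, the force, the opening and the grip force at its end, in the units of the state.
- get_obs(): the state, without advancing time (a new reading comes with each control period).
- camera(name): name is "scene" or "top" or "wrist"; returns a dict with "image" (480x640x3 uint8, red, green, blue), "K" (3x3 intrinsics, pixels), "view" (4x4, takes a point from world to camera coordinates). Camera axes: x right, y down, z forward; pixel columns grow to the right and rows downward; lengths in m; the calibration is good to about 2 mm. A picture is of the moment at which its call begins. There is no depth.
- job_done(): hands the job in; it is judged then, once.
Trained networks look in a picture, given as the dict that the camera call returned (one of the last four; its "shot" number tells which), for a name from the list of things; names that differ only in an ending like _2 or _b are one class to them, and where a whole thing is asked for, a point or a joint stands for the part that bears it (a point fixed in the world has none). Each returns a list of dicts, best first, with "conf" (0 to 1); they miss things now and then, are a little off and sometimes report something else, mostly with a low value. They report only what shows in the picture. A call takes as long as a camera call.
- silhouettes(query, picture): "region" (480x640 bool, what is visible of it) and "bbox" ([left, top, right, bottom] in pixels, round what is visible of it).
The state is a dict: "clock": time; "joint_pos": joint angles; "joint_vel": joint speeds; "tau": joint torques, N m; "eef_pos": TCP position; "tool_rot": TCP orientation; "ft_force": force on the tool from outside, world axes, zero at the start; "ft_torque": the same for the moment, N m; "grip_width": finger opening in m; "grasp_force": force on a finger pad.
Only numpy, scipy, OpenCV 4.12 (cv2) and the standard library are available. Lean on these libraries where they do the work, as an engineer would, in place of code of your own. Each camera call takes 0.05 s, during which the arm holds its last target. There are 200 camera calls.

TASK

Run the sample discs through the tray test station: push the selector knob in and turn it back from TEST to LOAD (one pip) so that the locking dog is out of the way, lay every white sample disc from the bench top flat in a place of its own between the pins of the nest tray, and slide the loaded tray fully home into the station. Then push the selector in again and turn it on past LOCK to TEST (three pips), leaving it sprung out there with the dog across behind the tray. The things lying about are to be left where they are.

Things in the scene. Friction and masses are not known exactly. Their poses are not given: they have to be found in the camera images.
- station: grey sheet-metal test station fixed on the bench: hood 135 mm (x, -55 to +80) by 209 mm (y, -87 to +123), flat top 60 mm high, over a tray slot 34 mm high; a turret (x -106 to -55, y +50 to +123) of the same height bears the selector. Origin on the bench mid-slot; the mouth faces its own -x, the tray slides in along +x, on the bench, between guide walls at y = -69 and +69 mm to a stop at x = +73.5
- station_mouth (a point): centre of the slot's mouth at bench level, where the guide wall begins; axes as the station's. (Also on the bench, fixed: an orange push-button box 108 mm high at world x 0.44 to 0.51, y -0.22 to -0.02, and its cable, 10 mm thick, from its left end back to the index table, within y -0.06 to +0.025; keep clear)
- station_home (a point): point in the slot at bench level where the tray's origin lies when the tray is fully home against the back stop, the axes of tray and station then being parallel
- selector (a joint): selector angle (rad): 0 LOAD (one pip), 0.785 LOCK (two), 1.571 TEST (three); grows anticlockwise from above, 0.06 play at each, starts at TEST. Cannot leave a position until the knob is pushed in 5 mm or more; let go between positions it stays caught down. A locking dog 36 mm long on its shaft, 2 to 18 mm above the bench, points to the station's -x at LOAD; at LOCK and TEST it bars the slot
- selector_press (a joint): how far the knob is pushed in (m): 0 = sprung out, 0.008 = fully in; spring 4.4 N at the start, 8.8 N fully in
- selector_grip (a point): middle of the knob's grip bar, on the vertical turning axis (x = -70, y = +86 mm in the station's frame), 96 mm above the bench when out. Black bar 48 mm long (this point's x), 14 mm thick (its y), 24 mm high (12 up, 12 down from this point), on a flange 52 mm across at the bar's foot. The white-lined end at this point's -x is the pointer. The point turns and sinks with the knob
- tray: loose aluminium nest tray, 0.3 to 0.65 kg: plate 136 mm (x) by 132 mm (y), 8 mm thick, origin under its centre; at -x a 60 mm wide tongue carries an upright black pull bar. The +x edge goes into the station first. Twelve tapered steel pins, 6 mm thick, 13 mm high, bound four disc places: round each, pins stand 31 mm from its centre along the tray's x and y; fingers have room on the diagonals
- tray_bar (a point): top centre of the tray's pull bar: 112.5 mm from the tray's origin towards the tray's -x, 60 mm above the tray's underside; the bar is 12 mm thick along the tray's x, 60 mm wide along its y, free from 8 to 60 mm above the tray's underside. Its face stands 46 mm in front of the hood when the tray is home
- place0 (a point): centre of one disc place on the tray, on the plate's upper face 8 mm above the tray's underside; 31 mm from the tray's origin in its x and y (-x, -y)
- place1 (a point): centre of one disc place on the tray, on the plate's upper face 8 mm above the tray's underside; 31 mm from the tray's origin in its x and y (-x, +y)
- place2 (a point): centre of one disc place on the tray, on the plate's upper face 8 mm above the tray's underside; 31 mm from the tray's origin in its x and y (+x, -y)
- place3 (a point): centre of one disc place on the tray, on the plate's upper face 8 mm above the tray's underside; 31 mm from the tray's origin in its x and y (+x, +y)
- sample0: white moulded sample disc, lens-shaped, 52 mm across its rim (widest 8 mm above its underside), 12 mm thick, three small coloured contact strips on its upper face; origin at the centre of its underside. Two to four such discs lie singly on the bench, to the right beyond the orange box or in front of the carton (discs on the index table and in the carton are not meant)
- sample1: white moulded sample disc, lens-shaped, 52 mm across its rim (widest 8 mm above its underside), 12 mm thick, three small coloured contact strips on its upper face; origin at the centre of its underside. Two to four such discs lie singly on the bench, to the right beyond the orange box or in front of the carton (discs on the index table and in the carton are not meant)
- sample2: white moulded sample disc, lens-shaped, 52 mm across its rim (widest 8 mm above its underside), 12 mm thick, three small coloured contact strips on its upper face; origin at the centre of its underside. Two to four such discs lie singly on the bench, to the right beyond the orange box or in front of the carton (discs on the index table and in the carton are not meant)
- sample3: white moulded sample disc, lens-shaped, 52 mm across its rim (widest 8 mm above its underside), 12 mm thick, three small coloured contact strips on its upper face; origin at the centre of its underside. Two to four such discs lie singly on the bench, to the right beyond the orange box or in front of the carton (discs on the index table and in the carton are not meant)
- tape: roll of brown tape, 94 mm across, 48 mm high, loose; to be left alone
- marker: white marker pen with black cap, 135 mm long, 17 mm thick, loose; to be left alone
- battery: flat black 9 V block battery, 26 by 51 by 17 mm, loose; to be left alone

How it is judged:
By the outcome, as a careful person would: the job done as asked, in the order asked, and still so for the second after the job is handed in, with the robot touching nothing.
Of sample0, sample1, sample2, sample3 only 2 to 4 are there at a start; the rules pass over those that are not, and their reading is None.
At some moment in a run one of sample0, sample1, sample2, sample3 may be knocked a few centimetres aside while the robot is not near it.
Once in a run the grip may slacken for a moment while it holds something.
It also fails if it takes over 210 s, if anything falls off the work surface, if the arm or the gripper's body presses on something with over 40 N, if the wrist force passes 120 N, or if a joint passes its speed limit or range.

## Working session

There is one attempt and no reset: what is moved stays moved. The work goes in short steps, Python scripts to look and compute and a tool call to move; the robot and the scene stay as the last step left them, time stands still between calls to the robot, and variables do not carry over. Pictures are saved under pics/ and viewed, at most 18 in all, crops included, and the job is handed in when it is done.

Besides the shell and the picture viewer there is one more tool, called after ">>>" as name(argument=value, ...) on one line, values as JSON. drive_tool: Moves the arm, as the interface text tells. Its arguments: {"type":"object","properties":{"increments":{"type":"array"}},"required":["increments"]}

```bash
mkdir -p pics; python3 - <<'E'
from workcell import *
import cv2,numpy as np
ims=[]
for n in("scene","top"):
    c=camera(n); cv2.imwrite(f"pics/{n}0.png",c["image"][:,:,::-1]); print(n,c["K"].tolist(),np.round(c["view"],4).tolist())
    for q in("station","tray","selector","sample0","tape","marker","battery"):
        for d in silhouettes(q,c)[:6]:
            m=cv2.moments(d["region"].astype(np.uint8),True); print(q,round(d["conf"],2),d["bbox"],round(m["m10"]/max(m["m00"],1),1),round(m["m01"]/max(m["m00"],1),1))
o=get_obs();print(o)
E
```

```text
scene [[451.58320981320213, 0.0, 318.95434221952496], [0.0, 451.58320981320213, 242.9528228252992], [0.0, 0.0, 1.0]] [[0.4983, -0.867, 0.0017, -0.2192], [-0.6703, -0.3865, -0.6335, 0.4152], [0.5499, 0.3145, -0.7738, 0.7602], [0.0, 0.0, 0.0, 1.0]]
station 0.66 [138.0, 172.9, 253.4, 352.5] 190.6 218.7
station 0.66 [188.9, 215.3, 209.7, 241.1] 198.1 230.1
tray 0.61 [242.9, 218.4, 331.8, 275.4] 284.7 247.4
tray 0.44 [330.7, 211.1, 347.7, 228.4] 336.8 219.4
selector 0.64 [187.7, 214.1, 213.3, 242.2] 198.2 230.2
selector 0.57 [134.3, 177.5, 254.6, 352.8] 191.0 218.4
sample0 0.85 [481.4, 296.9, 500.8, 319.7] 489.6 307.8
sample0 0.63 [441.4, 343.3, 468.2, 366.2] 455.9 354.7
sample0 0.17 [138.0, 172.7, 252.9, 353.2] 190.9 218.7
tape 0.91 [334.3, 317.8, 381.5, 368.6] 358.7 341.9
marker 0.88 [360.5, 374.5, 425.2, 406.5] 392.4 389.4
battery 0.84 [429.4, 394.0, 457.3, 418.4] 443.4 407.7
top [[559.1818157536713, 0.0, 325.3964368390451], [0.0, 559.1818157536713, 243.42868194315838], [0.0, 0.0, 1.0]] [[0.0169, -0.9995, 0.0256, 0.0009], [-0.9904, -0.0203, -0.1365, 0.5236], [0.1369, -0.023, -0.9903, 1
[... 741 characters left out ...]
 'joint_pos': array([ 1.32699283e+00,  2.40546637e-01,  5.01772252e-03,  1.33518757e+00,
       -9.93135097e-06,  1.57079251e+00]), 'joint_vel': array([-6.90145850e-04, -1.04776921e-03,  8.59150614e-04,  1.58827383e-03,
        4.83348876e-04,  1.67271612e-05]), 'tau': array([ 7.08663788e-05, -3.72153282e+01,  2.52676910e+01,  7.68009941e-04,
       -2.40825258e-06, -8.34099403e-07]), 'eef_pos': array([0.12070391, 0.48522596, 0.23133992]), 'tool_rot': array([1.21598168e-01, 9.92579409e-01, 3.90216713e-05, 9.78339016e-06]), 'ft_force': array([-0.42411322,  0.23505685,  0.26016996]), 'ft_torque': array([0.03853908, 0.0545086 , 0.00524047]), 'grasp_force': 0.0, 'grip_width': 0.0851609318620401}
```

View pics/top0.png

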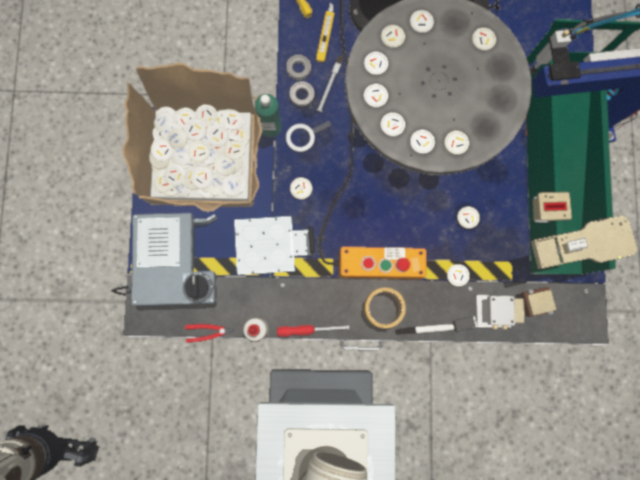

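View pics/scene0.png

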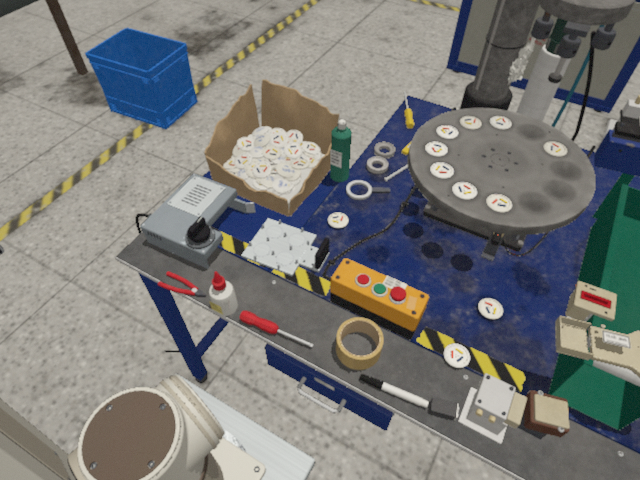

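The pictures show the station at left (top view 110–217, 210–307, knob at 196,287) and the tray at (265,245) with its bar to the right. There are three discs, at (301,188), (468,217) and (458,275). Next I'll turn these pixels into positions.

```bash
cat >h.py <<'E'
from workcell import *
import cv2,numpy as np
from scipy.optimize import least_squares
def ray(c,u,v,z):
    R=c["view"][:3,:3];t=c["view"][:3,3];o=-R.T@t
    d=R.T@np.linalg.inv(c["K"])@[u,v,1]; return o+d*(z-o[2])/d[2]
def proj(c,P):
    P=np.atleast_2d(P)@c["view"][:3,:3].T+c["view"][:3,3]; p=P@c["K"].T; return p[:,:2]/p[:,2:]
def cen(r):
    m=cv2.moments(r.astype(np.uint8),True); return m["m10"]/max(m["m00"],1),m["m01"]/max(m["m00"],1)
def shot(n,f):
    c=camera(n); cv2.imwrite("pics/"+f,c["image"][:,:,::-1]); return c
def discs(c,cmin=.3):
    for d in silhouettes("sample0",c):
        if d["conf"]>cmin: print("disc",round(d["conf"],2),np.round(cen(d["region"])),np.round(ray(c,*cen(d["region"]),.007),4))
E
python3 - <<'E'
from h import *
c=camera("top");s=camera("scene")
discs(c);discs(s)
for u,v,z in [(196,287,.1),(236,219,.008),(290,217,.008),(296,271,.008),(236,273,.008),(304,242,.06),(362,307,.02),(133,214,.06),(190,214,.06),(215,303,.06),(132,304,.06)]: print(u,v,np.round(ray(c,u,v,z),4))
w=shot("wrist","w0.png");print(w["K"].tolist(),np.round(w["view"],3).tolist())
E
```

```text
disc 0.87 [468. 217.] [ 0.5994 -0.3344  0.007 ]
disc 0.82 [458. 275.] [ 0.4576 -0.3089  0.007 ]
disc 0.75 [167. 262.] [0.4762 0.3843 0.007 ]
disc 0.69 [456. 354.] [ 0.4561 -0.3083  0.007 ]
disc 0.63 [336. 219.] [0.6585 0.0745 0.007 ]
disc 0.6 [490. 308.] [ 0.5966 -0.3359  0.007 ]
196 287 [0.4123 0.2945 0.1   ]
236 219 [0.5821 0.2258 0.008 ]
290 217 [0.5898 0.0964 0.008 ]
296 271 [0.4597 0.0788 0.008 ]
236 273 [0.4522 0.2207 0.008 ]
304 242 [0.5224 0.0605 0.06  ]
362 307 [ 0.3771 -0.078   0.02  ]
133 214 [0.5794 0.4549 0.06  ]
190 214 [0.5822 0.3246 0.06  ]
215 303 [0.3792 0.2583 0.06  ]
132 304 [0.3737 0.444  0.06  ]
[[430.5687035975842, 0.0, 311.71886030925515], [0.0, 430.5687035975842, 236.3028890690046], [0.0, 0.0, 1.0]] [[0.241, 0.971, 0.0, -0.5], [0.919, -0.228, 0.322, -0.043], [0.312, -0.077, -0.947, 0.38], [0.0, 0.0, 0.0, 1.0]]
```

View pics/w0.png

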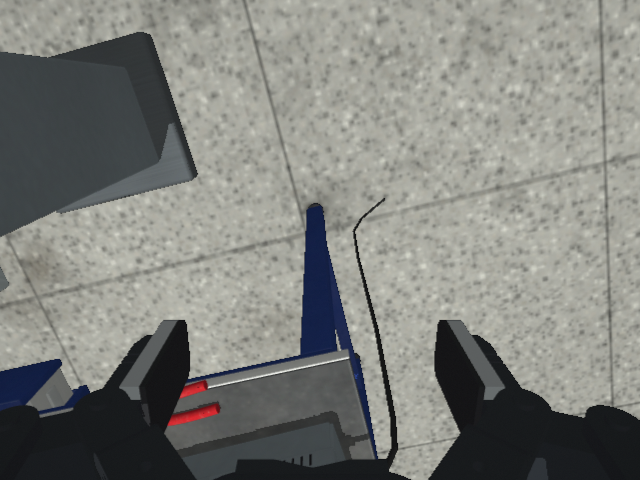

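>>> drive_tool(increments=[[[34, -22, 2], [0, 0, 2.1], 1], [[34, -22, 2], [0, 0, 2.1], 1], [[34, -22, 2], [0, 0, 2.1], 1], [[34, -22, 2], [0, 0, 2.1], 1], [[34, -22, 2], [0, 0, 2.1], 1], [[34, -22, 2], [0, 0, 2.1], 1], [[34, -22, 2], [0, 0, 2.1], 1], [[34, -22, 2], [0, 0, 2.1], 1]])

```text
clock: 1.72
eef_pos: [0.3941, 0.3078, 0.2476]
tool_rot: [-0.026, 1.0, 0.0, 0.0]
ft_force: [0.1, 0.8, -0.6]
grip_width: 0.0856
grasp_force: 0.0
```

>>> drive_tool(increments=[[[20, -15, 0], [0, 0, 0], 1], [[0, 0, 0], [0, 0, 0], 1], [[0, 0, 0], [0, 0, 0], 1]])

```text
clock: 1.97
eef_pos: [0.4136, 0.2933, 0.2471]
tool_rot: [-0.023, 1.0, 0.0, -0.0]
ft_force: [-0.4, 0.2, -0.4]
grip_width: 0.0854
grasp_force: 0.0
```

```bash
python3 - <<'E'
from h import *
o=get_obs();print(o["joint_pos"],o["eef_pos"],o["tool_rot"])
w=shot("wrist","w1.png")
for q in("selector","tray","station"):
    for d in silhouettes(q,w)[:3]: print(q,d["conf"],d["bbox"],cen(d["region"]))
print(np.round(w["view"],4).tolist())
E
```

```text
[6.16552211e-01 2.48742525e-01 5.66870030e-02 1.37921126e+00
 4.08971236e-04 5.70517843e-01] [0.4135643  0.29325209 0.2470613 ] [-2.30151024e-02  9.99735069e-01  3.79512744e-05 -3.09363055e-04]
selector 0.61 [277.9, 172.8, 353.0, 248.3] (317.1985675475426, 208.5001234872808)
tray 0.94 [0.0, 218.6, 243.9, 347.5] (136.88098104793758, 283.8879375696767)
station 0.69 [270.5, 146.4, 556.6, 384.4] (396.03177707724524, 247.18371338502956)
[[-0.0468, 0.9989, 0.0001, -0.2735], [0.946, 0.0442, 0.3211, -0.4518], [0.3208, 0.0151, -0.947, 0.2581], [0.0, 0.0, 0.0, 1.0]]
```

View pics/w1.png

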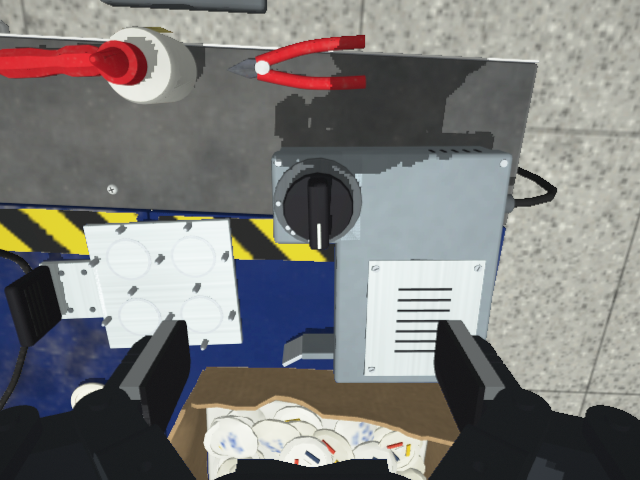

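The wrist view shows the knob bar vertical in the image, with its pointer towards world +x (TEST) at about (318,205). The station's top corners and the tray plate's corners (85,226), (232,220), (242,343) and (108,349) are clear.

```bash
cat >>h.py <<'E'
def fit(c,P,uv,x0):
    P=np.array(P,float)/1e3;uv=np.array(uv,float)
    def T(x):
        cs,sn=np.cos(x[2]),np.sin(x[2]); return np.c_[x[0]+cs*P[:,0]-sn*P[:,1],x[1]+sn*P[:,0]+cs*P[:,1],P[:,2]]
    r=least_squares(lambda x:(proj(c,T(x))-uv).ravel(),x0,loss="soft_l1"); print("fit",np.round(r.x[:2],4),"yaw",round(np.degrees(r.x[2]),2),"res",np.round(r.fun,1)); return r.x
def w(x,p): # local mm -> world
    cs,sn=np.cos(x[2]),np.sin(x[2]); p=np.array(p)/1e3; return np.round([x[0]+cs*p[0]-sn*p[1],x[1]+sn*p[0]+cs*p[1]],4)
E
python3 - <<'E'
from h import *
c=camera("wrist")
g=cv2.cvtColor(c["image"],cv2.COLOR_RGB2GRAY)
def sub(p): return cv2.cornerSubPix(g,np.array(p,np.float32).reshape(-1,1,2),(5,5),(-1,-1),(3,30,.01)).reshape(-1,2)
su=sub([(513,152),(274,152),(487,382),(336,382),(274,243)]);tu=sub([(85,226),(233,220),(242,343),(108,349)])
print(su,tu)
s=fit(c,[(80,123,60),(-106,123,60),(80,-87,60),(-55,-87,60),(-106,50,60)],su,[.5,.37,1.62])
t=fit(c,[(-68,66,8),(68,66,8),(68,-66,8),(-68,-66,8)],tu,[.52,.155,1.62])
print("knob",w(s,(-70,86)),proj(c,[*w(s,(-70,86)),.108]),proj(c,[*w(s,(-70,86)),.084]),"home",w(s,(5.5,0)),"bar",w(t,(-112.5,0)))
print(ray(c,319,248,.108),ray(c,318,173,.108))
E
```

```text
[[513.      152.     ]
 [274.      152.     ]
 [485.00964 386.4753 ]
 [332.3127  383.03204]
 [271.87796 245.21413]] [[ 80.119606 228.63573 ]
 [233.       220.      ]
 [238.68213  343.85983 ]
 [107.355576 348.40167 ]]
fit [0.4937 0.3735] yaw 93.1 res [ 1.7  0.3 -4.5  0.8 -4.6 -2.5  0.6  1.2  0.6 -1.8]
fit [0.52  0.156] yaw 95.18 res [ 0.3 -2.7 -6.6  0.6  0.8  0.3  0.1  0.2]
knob [0.4116 0.2989] [[317.60407549 217.29644177]] [[317.17787697 208.15079912]] home [0.4934 0.379 ] bar [0.5301 0.044 ]
[0.43379593 0.30112883 0.108     ] [0.38129824 0.29744958 0.108     ]
```

>>> drive_tool(increments=[[[-3, 6, -26], [0, 0, 0.7], 1], [[0, 0, -26], [0, 0, 0], 1], [[0, 0, -26], [0, 0, 0], 1], [[0, 0, -26], [0, 0, 0], 1], [[0, 0, -26], [0, 0, 0], 0.5], [[0, 0, -26], [0, 0, 0], 0.4], [[0, 0, 0], [0, 0, 0], 0.3], [[0, 0, 0], [0, 0, 0], 0.3]])

```text
clock: 2.88
eef_pos: [0.408, 0.3001, 0.0905]
tool_rot: [-0.032, 0.999, -0.001, -0.001]
ft_force: [0.4, 0.4, -0.4]
grip_width: 0.0383
grasp_force: 0.0
```

>>> drive_tool(increments=[[[0, 0, -1], [0, 0, 0], 0.2], [[0, 0, 0], [0, 0, 0], 0.1], [[0, 0, 0], [0, 0, 0], 0], [[0, 0, 0], [0, 0, 0], 0], [[0, 0, 0], [0, 0, 0], 0], [[0, 0, 0], [0, 0, 0], 0]])

```text
clock: 3.38
eef_pos: [0.4106, 0.2987, 0.0924]
tool_rot: [-0.03, 1.0, -0.001, 0.001]
ft_force: [-0.8, -6.3, 3.7]
grip_width: 0.0123
grasp_force: 62.0
```

>>> drive_tool(increments=[[[0, 0, -3], [0, 0, 0], 0], [[0, 0, -3], [0, 0, 0], 0], [[0, 0, -3], [0, 0, 0], 0], [[0, 0, -1], [0, 0, 0], 0], [[0, 0, 0], [0, 0, 0], 0], [[0, 0, 0], [0, 0, 0], 0]])

```text
clock: 3.88
eef_pos: [0.4108, 0.2988, 0.0843]
tool_rot: [-0.03, 1.0, -0.001, 0.002]
ft_force: [-3.9, -9.0, 14.8]
grip_width: 0.0121
grasp_force: 63.8
```

>>> drive_tool(increments=[[[0, 0, 0], [0, 0, -4], 0], [[0, 0, 0], [0, 0, -7], 0], [[0, 0, 0], [0, 0, -7], 0], [[0, 0, 0], [0, 0, -7], 0], [[0, 0, 0], [0, 0, -7], 0], [[0, 0, 0], [0, 0, -7], 0], [[0, 0, 0], [0, 0, -7], 0], [[0, 0, 0], [0, 0, -4], 0]])

```text
clock: 4.55
eef_pos: [0.4116, 0.3001, 0.0843]
tool_rot: [0.397, 0.918, 0.001, 0.002]
ft_force: [-1.5, -5.4, 12.5]
grip_width: 0.0124
grasp_force: 63.2
```

>>> drive_tool(increments=[[[0, 0, 0], [0, 0, -7], 0], [[0, 0, 0], [0, 0, -7], 0], [[0, 0, 0], [0, 0, -7], 0], [[0, 0, 0], [0, 0, -7], 0], [[0, 0, 0], [0, 0, -7], 0], [[0, 0, 0], [0, 0, -4], 0], [[0, 0, 0], [0, 0, -1], 0], [[0, 0, 0], [0, 0, 0], 0]])

```text
clock: 5.22
eef_pos: [0.4129, 0.3004, 0.0844]
tool_rot: [0.686, 0.728, 0.003, 0.003]
ft_force: [2.1, -5.0, 9.6]
grip_width: 0.0123
grasp_force: 62.9
```

>>> drive_tool(increments=[[[0, 0, 3], [0, 0, 0], 0], [[0, 0, 3], [0, 0, 0], 0], [[0, 0, 2], [0, 0, 0], 0], [[0, 0, 1], [0, 0, 0], 0], [[0, 0, 0], [0, 0, 0], 0], [[0, 0, 0], [0, 0, 0], 0.3], [[0, 0, 0], [0, 0, 0], 0.6], [[0, 0, 0], [0, 0, 0], 1]])

```text
clock: 5.88
eef_pos: [0.4093, 0.3008, 0.0895]
tool_rot: [0.685, 0.729, 0.0, -0.001]
ft_force: [0.7, -0.5, 0.7]
grip_width: 0.0478
grasp_force: 0.0
```

>>> drive_tool(increments=[[[0, 0, 0], [0, 0, 0], 1], [[0, 0, 15], [0, 0, 0], 1], [[0, 0, 40], [0, 0, 0], 1], [[0, 0, 40], [0, 0, 0], 1], [[0, 0, 30], [0, 0, 0], 1], [[0, 0, 30], [0, 0, 0], 1], [[0, 0, 0], [0, 0, 0], 1]])

```text
clock: 6.47
eef_pos: [0.4121, 0.3025, 0.2509]
tool_rot: [0.685, 0.729, 0.006, 0.001]
ft_force: [1.0, 0.5, 0.8]
grip_width: 0.0853
grasp_force: 0.0
```

```bash
python3 - <<'E'
from h import *
o=get_obs();print(o["joint_pos"],o["eef_pos"],o["tool_rot"])
w_=shot("wrist","w2.png"); t=shot("top","t2.png"); s=shot("scene","s2.png")
discs(w_);discs(t);discs(s)
# montage: wrist + crop of scene knob
k=cv2.resize(s["image"][200:260,170:250],(640,480)); m=np.vstack([cv2.resize(w_["image"],(400,300)),cv2.resize(k,(400,300))]); cv2.imwrite("pics/m2.png",m[:,:,::-1])
E
```

```text
[6.32827667e-01 2.46134110e-01 6.30883818e-02 1.37625756e+00
 6.20724076e-04 2.14153904e+00] [0.41207294 0.30247041 0.25088121] [0.68480665 0.72870209 0.00570656 0.00074407]
disc 0.62 [301. 188.] [0.6623 0.0721 0.007 ]
disc 0.6 [468. 217.] [ 0.599 -0.336  0.007]
disc 0.53 [458. 275.] [ 0.4571 -0.3088  0.007 ]
disc 0.5 [196. 286.] [0.4198 0.314  0.007 ]
disc 0.89 [490. 308.] [ 0.5972 -0.3358  0.007 ]
disc 0.77 [456. 355.] [ 0.4558 -0.3095  0.007 ]
disc 0.57 [337. 219.] [0.66  0.074 0.007]
```

View pics/m2.png

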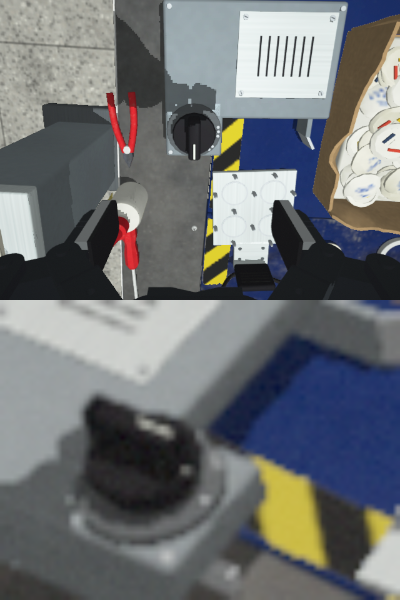

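The knob is at LOAD, its pointer towards the tray side, and it looks sprung out. Next I move over the tray to measure it and the disc by the carton.

>>> drive_tool(increments=[[[7, -9, 1], [0, 0, 6.8], 1], [[7, -9, 1], [0, 0, 6.8], 1], [[7, -9, 1], [0, 0, 6.8], 1], [[7, -9, 1], [0, 0, 6.8], 1], [[7, -9, 1], [0, 0, 6.8], 1], [[7, -9, 1], [0, 0, 6.8], 1], [[7, -9, 1], [0, 0, 6.8], 1], [[7, -9, 1], [0, 0, 6.8], 1]])

```text
clock: 7.43
eef_pos: [0.4652, 0.2274, 0.2507]
tool_rot: [0.273, 0.962, -0.001, -0.001]
ft_force: [0.3, 0.0, 0.2]
grip_width: 0.0855
grasp_force: 0.0
```

>>> drive_tool(increments=[[[7, -9, 1], [0, 0, 6.8], 1], [[7, -9, 1], [0, 0, 6.8], 1], [[7, -9, 1], [0, 0, 6.8], 1], [[7, -9, 1], [0, 0, 6.8], 1], [[7, -9, 1], [0, 0, 6.8], 1], [[7, -9, 1], [0, 0, 6.8], 1], [[7, -9, 1], [0, 0, 6.8], 1], [[7, -9, 1], [0, 0, 6.8], 1]])

```text
clock: 8.1
eef_pos: [0.5213, 0.1556, 0.2586]
tool_rot: [-0.197, 0.981, -0.0, -0.002]
ft_force: [-1.1, -0.1, 0.2]
grip_width: 0.0854
grasp_force: 0.0
```

>>> drive_tool(increments=[[[7, -9, 1], [0, 0, 6.8], 1], [[7, -9, 1], [0, 0, 6.8], 1], [[7, -9, 1], [0, 0, 6.8], 1], [[7, -9, 1], [0, 0, 6.8], 1], [[0, 0, 0], [0, 0, 0], 1], [[0, 0, 0], [0, 0, 0], 1], [[0, 0, 0], [0, 0, 0], 1]])

```text
clock: 8.68
eef_pos: [0.549, 0.1205, 0.2633]
tool_rot: [-0.418, 0.909, 0.0, -0.001]
ft_force: [-0.0, 0.6, 0.1]
grip_width: 0.0855
grasp_force: 0.0
```

```bash
python3 - <<'E'
from h import *
o=get_obs();print(o["joint_pos"],o["eef_pos"],o["tool_rot"])
w_=shot("wrist","w3.png"); discs(w_)
for d in silhouettes("tray",w_)[:1]:
    a=d["region"].astype(np.uint8); cs=max(cv2.findContours(a,0,2)[0],key=cv2.contourArea)
    print(d["conf"],cv2.approxPolyDP(cs,4,True).reshape(-1,2).tolist())
E
```

```text
[ 2.15796612e-01  3.58283335e-01  2.49616708e-01  1.46432482e+00
  3.75419070e-04 -6.46244218e-01] [0.54899343 0.12046147 0.26328089] [-4.17797661e-01  9.08539418e-01  4.17780687e-04 -1.03215125e-03]
disc 0.79 [190. 220.] [0.6615 0.0711 0.007 ]
disc 0.73 [346. 174.] [0.5197 0.1344 0.007 ]
0.73 [[285, 75], [238, 130], [244, 136], [255, 134], [284, 163], [261, 192], [360, 281], [457, 190], [360, 86], [330, 115]]
```

View pics/w3.png

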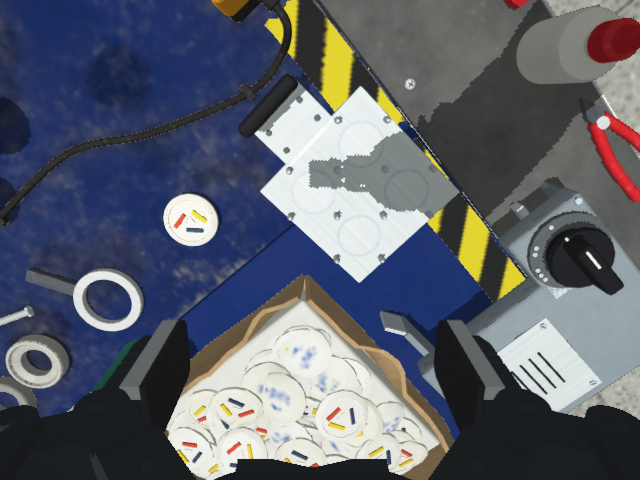

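The view shows the disc at (190,220), clear of the cable. The tray's plate corners are (360,86), (458,190), (360,282) and (261,191), and the station is at lower right.

```bash
python3 - <<'E'
from h import *
c=camera("wrist"); g=cv2.cvtColor(c["image"],cv2.COLOR_RGB2GRAY)
sub=lambda p: cv2.cornerSubPix(g,np.array(p,np.float32).reshape(-1,1,2),(4,4),(-1,-1),(3,30,.01)).reshape(-1,2)
p=[(360,86),(458,190),(360,282),(261,191)]
u=sub(p);print(u.tolist())
t=fit(c,[(-68,66,8),(68,66,8),(68,-66,8),(-68,-66,8)],u,[.52,.155,1.62])
# refine with disc circle outlines (places): check by edges
for k,q in enumerate([(-31,-31),(-31,31),(31,-31),(31,31)]): print("place",k,w(t,q),proj(c,[*w(t,q),.008]))
im=c["image"].copy()
for x in(-62,-31,0,31,62):
    for y in(-62,-31,0,31,62):
        if (abs(x),abs(y)) in[(0,31),(31,0),(62,31),(31,62)]:
            a,b=proj(c,[[*w(t,(x,y)),.008],[*w(t,(x,y)),.021]]); cv2.line(im,tuple(np.int32(np.round(a*1))),tuple(np.int32(np.round(b))),(255,0,0),1)
cv2.imwrite("pics/w3b.png",cv2.resize(im[70:300,240:480],None,fx=2.5,fy=2.5,interpolation=2)[:,:,::-1])
E
```

```text
[[360.5052185058594, 84.66322326660156], [459.7445983886719, 190.7123260498047], [358.5773010253906, 281.8566589355469], [259.6124572753906, 190.08514404296875]]
fit [0.5202 0.1552] yaw 95.22 res [ 0.1 -0.6  0.3  0.2  0.1  0.4 -0.5  0.1]
place 0 [0.5539 0.1271] [[313.05276163 191.09708579]]
place 1 [0.4921 0.1215] [[360.76107152 143.32691944]]
place 2 [0.5482 0.1889] [[358.53374705 234.6487827 ]]
place 3 [0.4865 0.1832] [[406.05700095 190.03063136]]
```

View pics/w3b.png

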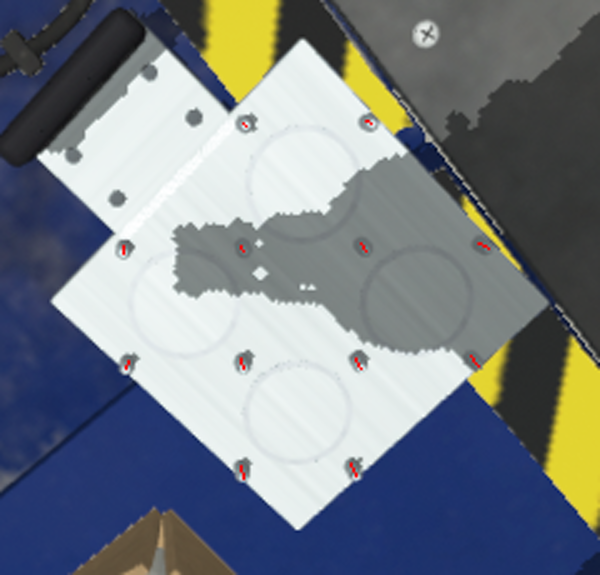

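>>> drive_tool(increments=[[[28, -12, -20], [0, 0, 0.2], 1], [[28, -12, -25], [0, 0, 0.2], 1], [[28, -13, -30], [0, 0, 0.2], 1], [[28, -12, -40], [0, 0, 0.2], 1], [[0, 0, -40], [0, 0, 0], 1], [[0, 0, -35], [0, 0, 0], 1], [[0, 0, -25], [0, 0, 0], 1], [[0, 0, -15], [0, 0, 0], 1]])

```text
clock: 9.55
eef_pos: [0.6531, 0.0737, 0.0374]
tool_rot: [-0.425, 0.905, 0.001, -0.003]
ft_force: [-0.4, 0.8, -0.4]
grip_width: 0.0852
grasp_force: 0.0
```

>>> drive_tool(increments=[[[0, 0, -10], [0, 0, 0], 0.9], [[0, 0, -10], [0, 0, 0], 0.8], [[0, 0, -6], [0, 0, 0], 0.8], [[0, 0, 0], [0, 0, 0], 0.8], [[0, 0, 0], [0, 0, 0], 0.8]])

```text
clock: 9.97
eef_pos: [0.6566, 0.0739, 0.017]
tool_rot: [-0.425, 0.905, -0.0, 0.001]
ft_force: [-0.1, -1.2, -0.3]
grip_width: 0.0685
grasp_force: 0.0
```

>>> drive_tool(increments=[[[5, -3, -6], [0, 0, 0], 0.8], [[0, 0, -6], [0, 0, 0], 0.75], [[0, 0, -5], [0, 0, 0], 0.75], [[0, 0, 0], [0, 0, 0], 0.75]])

```text
clock: 10.3
eef_pos: [0.6601, 0.0704, -0.0023]
tool_rot: [-0.425, 0.905, 0.0, -0.001]
ft_force: [-0.2, 0.1, -0.2]
grip_width: 0.0643
grasp_force: 0.0
```

>>> drive_tool(increments=[[[0, 0, 0], [0, 0, 0], 0.7], [[0, 0, 0], [0, 0, 0], 0.5], [[0, 0, 0], [0, 0, 0], 0], [[0, 0, 0], [0, 0, 0], 0], [[0, 0, 0], [0, 0, 0], 0]])

```text
clock: 10.72
eef_pos: [0.6615, 0.0707, -0.0001]
tool_rot: [-0.425, 0.905, -0.0, 0.001]
ft_force: [-0.5, 0.1, 2.4]
grip_width: 0.0473
grasp_force: 61.5
```

>>> drive_tool(increments=[[[0, 0, 5], [0, 0, 0], 0], [[0, 0, 15], [0, 0, 0], 0], [[-5, 3, 30], [0, 0, 0], 0], [[-10, 5, 40], [0, 0, 0], 0], [[0, 0, 20], [0, 0, 0], 0], [[0, 0, 0], [0, 0, 0], 0], [[0, 0, 0], [0, 0, 0], 0]])

```text
clock: 11.3
eef_pos: [0.6473, 0.079, 0.1114]
tool_rot: [-0.425, 0.905, -0.001, 0.002]
ft_force: [-0.5, -0.3, -0.9]
grip_width: 0.047
grasp_force: 61.7
```

```bash
python3 - <<'E'
from h import *
o=get_obs();print(o["eef_pos"],o["tool_rot"],o["grip_width"],o["grasp_force"])
w_=shot("wrist","w4.png"); discs(w_)
E
```

```text
[0.64728453 0.07897287 0.11142984] [-4.25322065e-01  9.05039343e-01 -6.99031005e-04  2.10714264e-03] 0.04701189389425476 61.66194296674803
disc 0.96 [312. 332.] [0.6916 0.1307 0.007 ]
disc 0.66 [530. 160.] [0.5241 0.1234 0.007 ]
```

View pics/w4.png

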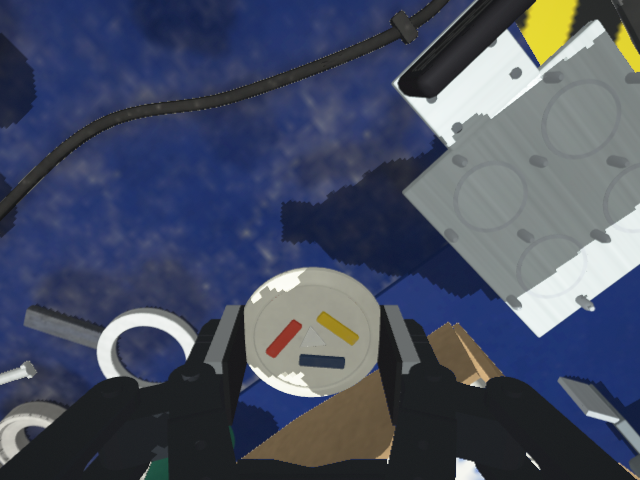

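```bash
python3 - <<'E'
from h import *
c=camera("wrist")
d=silhouettes("sample0",c)[0]; print(d["bbox"]); o=get_obs()["eef_pos"]
b=d["bbox"];print(ray(c,*cen(d["region"]),o[2]+.010)-o, ray(c,(b[0]+b[2])/2,(b[1]+b[3])/2,o[2]+.009)-o)
E
```

```text
[245.4, 265.3, 380.4, 397.0]
[ 0.00027888 -0.00136821  0.01      ] [ 0.00011953 -0.0007097   0.009     ]
```

>>> drive_tool(increments=[[[-20, 10, 0], [0, 0, 0.2], 0], [[-25, 13, 0], [0, 0, 0.2], 0], [[-25, 13, 0], [0, 0, 0], 0], [[-23, 12, 0], [0, 0, 0], 0], [[0, 0, -25], [0, 0, 0], 0], [[0, 0, -25], [0, 0, 0], 0], [[0, 0, -20], [0, 0, 0], 0], [[0, 0, 0], [0, 0, 0], 0]])

```text
clock: 12.17
eef_pos: [0.5482, 0.1257, 0.0335]
tool_rot: [-0.429, 0.904, 0.001, -0.005]
ft_force: [-0.2, 0.3, -0.4]
grip_width: 0.0475
grasp_force: 61.7
```

```bash
python3 - <<'E'
from h import *
o=get_obs();print(np.r_[.5539,.1271,.009]-o["eef_pos"],o["eef_pos"],o["tool_rot"],o["grip_width"],o["grasp_force"])
E
```

```text
[ 0.00568823  0.00135473 -0.02453809] [0.54821177 0.12574527 0.03353809] [-0.42852678  0.90351183  0.00119446 -0.00545454] 0.04745914572758124 61.730023578274995
```

>>> drive_tool(increments=[[[0, 0, 0], [0, 0, 0], 0], [[0, 0, 0], [0, 0, 0], 0], [[0, 0, 0], [0, 0, 0], 0]])

```text
clock: 12.42
eef_pos: [0.5542, 0.1268, 0.0403]
tool_rot: [-0.428, 0.904, -0.0, 0.001]
ft_force: [-0.8, -0.0, -0.3]
grip_width: 0.0474
grasp_force: 61.7
```

>>> drive_tool(increments=[[[0, 1, -10], [0, 0, 0], 0], [[0, 0, -8], [0, 0, 0], 0], [[0, 0, -5], [0, 0, 0], 0], [[0, 0, -4], [0, 0, 0], 0], [[0, 0, -3], [0, 0, 0], 0], [[0, 0, 0], [0, 0, 0], 0], [[0, 0, 0], [0, 0, 0], 0]])

```text
clock: 13.0
eef_pos: [0.5529, 0.1277, 0.009]
tool_rot: [-0.428, 0.904, 0.0, -0.0]
ft_force: [0.2, 1.2, -0.7]
grip_width: 0.0471
grasp_force: 61.6
```

>>> drive_tool(increments=[[[0.5, 0, -1], [0, 0, 0], 0], [[0, 0, -0.5], [0, 0, 0], 0], [[0, 0, 0], [0, 0, 0], 0.3], [[0, 0, 0], [0, 0, 0], 0.6], [[0, 0, 0], [0, 0, 0], 0.75], [[0, 0, 0], [0, 0, 0], 0.75], [[0, 0, 20], [0, 0, 0], 0.75], [[0, 0, 30], [0, 0, 0], 0.75]])

```text
clock: 13.67
eef_pos: [0.5503, 0.127, 0.0548]
tool_rot: [-0.428, 0.904, 0.001, -0.004]
ft_force: [-0.4, -0.1, 0.3]
grip_width: 0.0641
grasp_force: 0.0
```

>>> drive_tool(increments=[[[0, 0, 30], [0, 0, 0], 1], [[0, 0, 40], [0, 0, 0], 1], [[0, -10, 40], [0, 0, 0], 1], [[0, -20, 0], [0, 0, 0], 1], [[0, -20, 0], [0, 0, 0], 1], [[0, 0, 0], [0, 0, 0], 1], [[0, 0, 0], [0, 0, 0], 1]])

```text
clock: 14.25
eef_pos: [0.5534, 0.077, 0.1678]
tool_rot: [-0.428, 0.904, 0.0, 0.0]
ft_force: [0.6, 0.7, -0.2]
grip_width: 0.0853
grasp_force: 0.0
```

```bash
cat >>h.py <<'E'
def trayfit(c,p):
    g=cv2.cvtColor(c["image"],cv2.COLOR_RGB2GRAY)
    u=cv2.cornerSubPix(g,np.array(p,np.float32).reshape(-1,1,2),(4,4),(-1,-1),(3,30,.01)).reshape(-1,2)
    t=fit(c,[(-68,66,8),(68,66,8),(68,-66,8),(-68,-66,8)],u,[.52,.155,1.62])
    for k,q in enumerate([(-31,-31),(-31,31),(31,-31),(31,31)]): print("place",k,w(t,q))
    return t
E
python3 - <<'E'
from h import *
o=get_obs();print(o["eef_pos"])
c=shot("wrist","w5.png"); 
t0=[.5202,.1552,np.radians(95.22)]
p=np.vstack([proj(c,[*w(t0,q),.008]) for q in[(-68,66),(68,66),(68,-66),(-68,-66)]])
print(p.tolist()); trayfit(c,p)
for d in silhouettes("sample0",c): print(d["conf"],ray(c,*cen(d["region"]),.016),cen(d["region"]))
t=camera("top"); discs(t)
E
```

```text
[0.55337684 0.07701758 0.16781163]
[[421.7216844483243, 131.71984860695994], [537.296344898452, 262.9243796961], [404.55110639159597, 366.76433692662124], [286.88310727666135, 257.56758279544397]]
fit [0.52   0.1552] yaw 95.21 res [ 0.  -0.6  0.7  0.2  0.1  0.7 -0.9  0.1]
place 0 [0.5537 0.1272]
place 1 [0.492  0.1215]
place 2 [0.5481 0.1889]
place 3 [0.4863 0.1833]
0.97 [0.55467907 0.12720596 0.016     ] (354.51144827586205, 264.5464827586207)
disc 0.63 [458. 275.] [ 0.4575 -0.3089  0.007 ]
```

View pics/w5.png

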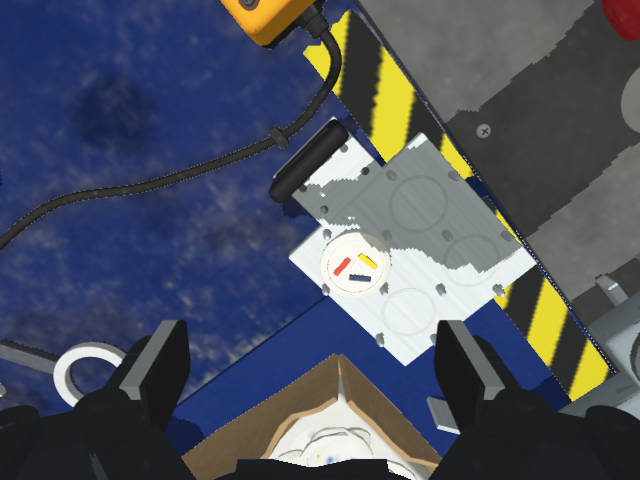

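The disc sits in place 0, at (354,264), and the tray has not moved. I'll go on to the discs on the right.

>>> drive_tool(increments=[[[3, -32, 5], [0, 0, 0], 1], [[3, -32, 5], [0, 0, 0], 1], [[3, -32, 5], [0, 0, 0], 1], [[3, -32, 5], [0, 0, 0], 1], [[3, -32, 5], [0, 0, 0], 1], [[3, -32, 5], [0, 0, 0], 1], [[3, -32, 0], [0, 0, 0], 1], [[3, -32, 0], [0, 0, 0], 1]])

```text
clock: 15.12
eef_pos: [0.5779, -0.179, 0.1977]
tool_rot: [-0.429, 0.903, -0.0, 0.0]
ft_force: [-0.1, 0.3, -0.1]
grip_width: 0.0851
grasp_force: 0.0
```

>>> drive_tool(increments=[[[3, -32, 0], [0, 0, 0], 1], [[3, -32, 0], [0, 0, 0], 1], [[3, -32, 0], [0, 0, 0], 1], [[3, -32, 0], [0, 0, 0], 1], [[0, -16, 0], [0, 0, 0], 1], [[0, 0, 0], [0, 0, 0], 1], [[0, 0, 0], [0, 0, 0], 1], [[0, 0, 0], [0, 0, 0], 1]])

```text
clock: 15.78
eef_pos: [0.5897, -0.321, 0.197]
tool_rot: [-0.429, 0.903, 0.001, -0.0]
ft_force: [0.4, 0.1, -0.4]
grip_width: 0.0855
grasp_force: 0.0
```

```bash
python3 - <<'E'
from h import *
o=get_obs();print(o["eef_pos"],o["joint_pos"])
c=shot("wrist","w6.png");discs(c)
s=camera("scene");discs(s);t=camera("top");discs(t)
E
```

```text
[ 0.58966362 -0.32097223  0.19698238] [-4.98730128e-01  6.10577394e-01  4.80112499e-01  1.44176807e+00
  5.52282757e-04 -1.38538209e+00]
disc 0.87 [461. 100.] [ 0.4569 -0.3104  0.007 ]
disc 0.81 [291. 191.] [ 0.5988 -0.337   0.007 ]
disc 0.91 [457. 355.] [ 0.4553 -0.3101  0.007 ]
disc 0.8 [489. 307.] [ 0.5974 -0.3345  0.007 ]
disc 0.58 [296. 237.] [0.5585 0.1329 0.007 ]
disc 0.78 [276. 230.] [0.5568 0.1302 0.007 ]
disc 0.73 [456. 274.] [ 0.4607 -0.3036  0.007 ]
disc 0.61 [466. 216.] [ 0.6006 -0.3297  0.007 ]
```

>>> drive_tool(increments=[[[5, -8, -25], [0, 0, 0], 1], [[4, -8, -30], [0, 0, 0], 1], [[0, 0, -30], [0, 0, 0], 1], [[0, 0, -30], [0, 0, 0], 1], [[0, 0, -30], [0, 0, 0], 0.9], [[0, 0, -25], [0, 0, 0], 0.8], [[0, 0, -15], [0, 0, 0], 0.75], [[0, 0, 0], [0, 0, 0], 0.75]])

```text
clock: 16.75
eef_pos: [0.5954, -0.3361, 0.0077]
tool_rot: [-0.429, 0.903, 0.004, -0.003]
ft_force: [-1.3, 0.5, 0.1]
grip_width: 0.064
grasp_force: 0.0
```

>>> drive_tool(increments=[[[0, 0, 0], [0, 0, 0], 0.75], [[0, 0, 0], [0, 0, 0], 0.75], [[0, 0, 0], [0, 0, 0], 0.75]])

```text
clock: 17.0
eef_pos: [0.6001, -0.339, 0.0151]
tool_rot: [-0.428, 0.904, -0.002, 0.001]
ft_force: [0.7, 0.4, -0.1]
grip_width: 0.0636
grasp_force: 0.0
```

>>> drive_tool(increments=[[[-1, 2, -6], [0, 0, 0], 0.75], [[0, 0, -6], [0, 0, 0], 0.75], [[0, 0, -5], [0, 0, 0], 0.75], [[0, 0, 0], [0, 0, 0], 0.7], [[0, 0, 0], [0, 0, 0], 0.5], [[0, 0, 0], [0, 0, 0], 0], [[0, 0, 0], [0, 0, 0], 0], [[0, 0, 0], [0, 0, 0], 0]])

```text
clock: 17.67
eef_pos: [0.5981, -0.3365, -0.0021]
tool_rot: [-0.428, 0.904, -0.001, 0.001]
ft_force: [-1.6, 1.8, 10.1]
grip_width: 0.0471
grasp_force: 63.0
```

>>> drive_tool(increments=[[[0, 0, 5], [0, 0, 0], 0], [[0, 0, 15], [0, 0, 0], 0], [[0, 0, 30], [0, 0, 0], 0], [[-5, 5, 40], [0, 0, 0], 0], [[-5, 5, 40], [0, 0, 0], 0], [[-5, 5, 35], [0, 0, 0], 0], [[0, 0, 0], [0, 0, 0], 0], [[0, 0, 0], [0, 0, 0], 0]])

```text
clock: 18.33
eef_pos: [0.584, -0.3221, 0.1642]
tool_rot: [-0.428, 0.904, -0.003, 0.002]
ft_force: [-0.2, -0.2, -0.8]
grip_width: 0.0475
grasp_force: 61.6
```

```bash
cat >>h.py <<'E'
def held():
    c=camera("wrist"); o=get_obs(); e=o["eef_pos"]; print(e,o["grip_width"],o["grasp_force"])
    for d in silhouettes("sample0",c):
        b=d["bbox"]; print(d["conf"],b,"rel",np.round(ray(c,*cen(d["region"]),e[2]+.010)-e,4),"bench",np.round(ray(c,*cen(d["region"]),.007),4))
E
python3 -c "
from h import *
held()"
```

```text
[ 0.58281372 -0.32148048  0.16149249] 0.04717470382910994 61.62732317112386
0.95 [246.4, 267.2, 383.9, 396.9] rel [ 0.0021 -0.0007  0.01  ] bench [ 0.6497 -0.2448  0.007 ]
0.83 [434.6, 67.3, 513.2, 150.3] rel [-0.085  -0.0301  0.01  ] bench [ 0.4566 -0.3102  0.007 ]
0.23 [622.8, 456.3, 640.0, 480.0] rel [-0.0594  0.1277  0.01  ] bench [0.5135 0.0399 0.007 ]
```

>>> drive_tool(increments=[[[-4, 20, 2], [0, 0, 0], 0], [[-7, 32, 2], [0, 0, 0], 0], [[-7, 36, 0], [0, 0, 0], 0], [[-7, 36, 0], [0, 0, 0], 0], [[-7, 36, 0], [0, 0, 0], 0], [[-7, 36, 0], [0, 0, 0], 0], [[-7, 36, 0], [0, 0, 0], 0], [[-7, 36, 0], [0, 0, 0], 0]])

```text
clock: 19.1
eef_pos: [0.5274, -0.0517, 0.1621]
tool_rot: [-0.428, 0.904, 0.001, -0.002]
ft_force: [0.2, 0.9, 0.0]
grip_width: 0.0473
grasp_force: 61.7
```

>>> drive_tool(increments=[[[-7, 36, 0], [0, 0, 0], 0], [[-7, 36, 0], [0, 0, 0], 0], [[-7, 36, 0], [0, 0, 0], 0], [[-7, 36, 0], [0, 0, 0], 0], [[-7, 36, 0], [0, 0, 0], 0], [[-7, 34, 0], [0, 0, 0], 0], [[-2, 22, 0], [0, 0, 0], 0], [[0, 0, 0], [0, 0, 0], 0]])

```text
clock: 19.77
eef_pos: [0.4836, 0.1863, 0.1622]
tool_rot: [-0.431, 0.902, 0.001, -0.002]
ft_force: [0.2, -0.8, 0.1]
grip_width: 0.0472
grasp_force: 61.7
```

>>> drive_tool(increments=[[[0, 0, 0], [0, 0, 0], 0], [[0, 0, 0], [0, 0, 0], 0], [[0, 0, 0], [0, 0, 0], 0]])

```text
clock: 20.02
eef_pos: [0.4852, 0.1815, 0.1636]
tool_rot: [-0.428, 0.904, -0.0, -0.001]
ft_force: [0.2, -0.7, 0.5]
grip_width: 0.047
grasp_force: 61.7
```

```bash
python3 -c "
from h import *
held();print(get_obs()['tool_rot'])"
```

```text
[0.48535226 0.18136032 0.16386543] 0.04721657885998966 61.66096705477685
0.72 [150.3, 180.3, 224.9, 252.7] rel [ 0.0036 -0.0594  0.01  ] bench [0.5586 0.1275 0.007 ]
0.67 [242.2, 270.2, 381.8, 402.0] rel [-0.0004 -0.0014  0.01  ] bench [0.5496 0.2585 0.007 ]
[-4.27470265e-01  9.04029238e-01 -3.94017273e-05 -5.54952773e-04]
```

>>> drive_tool(increments=[[[1, 2.5, -20], [0, 0, 0], 0], [[0, 0, -30], [0, 0, 0], 0], [[0, 0, -30], [0, 0, 0], 0], [[0, 0, -25], [0, 0, 0], 0], [[0, 0, -15], [0, 0, 0], 0], [[0, 0, 0], [0, 0, 0], 0], [[0, 0, 0], [0, 0, 0], 0], [[0, 0, 0], [0, 0, 0], 0]])

```text
clock: 20.78
eef_pos: [0.4876, 0.185, 0.0458]
tool_rot: [-0.428, 0.904, -0.0, 0.001]
ft_force: [-0.1, 0.7, 0.6]
grip_width: 0.0472
grasp_force: 61.7
```

>>> drive_tool(increments=[[[-1, -1.5, -10], [0, 0, 0], 0], [[0, 0, -10], [0, 0, 0], 0], [[0, 0, -8], [0, 0, 0], 0], [[0, 0, -5], [0, 0, 0], 0], [[0, 0, -3], [0, 0, 0], 0], [[0, 0, 0], [0, 0, 0], 0], [[0, 0, 0], [0, 0, 0], 0], [[0, 0, 0], [0, 0, 0], 0]])

```text
clock: 21.45
eef_pos: [0.4858, 0.1839, 0.0089]
tool_rot: [-0.428, 0.904, -0.0, 0.0]
ft_force: [0.8, -0.1, -0.1]
grip_width: 0.0473
grasp_force: 61.7
```

>>> drive_tool(increments=[[[0, 0, -1.5], [0, 0, 0], 0], [[0, 0, -1], [0, 0, 0], 0], [[0, 0, 0], [0, 0, 0], 0.3], [[0, 0, 0], [0, 0, 0], 0.6], [[0, 0, 0], [0, 0, 0], 0.75], [[0, 0, 0], [0, 0, 0], 0.75], [[0, 0, 20], [0, 0, 0], 0.75], [[0, 0, 30], [0, 0, 0], 0.75]])

```text
clock: 22.12
eef_pos: [0.4827, 0.1826, 0.0538]
tool_rot: [-0.428, 0.904, 0.0, -0.004]
ft_force: [0.2, 0.1, 0.3]
grip_width: 0.0638
grasp_force: 0.0
```

>>> drive_tool(increments=[[[0, 0, 30], [0, 0, 0], 1], [[0, 0, 40], [0, 0, 0], 1], [[0, -10, 40], [0, 0, 0], 1], [[0, -20, 0], [0, 0, 0], 1], [[0, -20, 0], [0, 0, 0], 1], [[0, 0, 0], [0, 0, 0], 1], [[0, 0, 0], [0, 0, 0], 1]])

```text
clock: 22.7
eef_pos: [0.4855, 0.1331, 0.1664]
tool_rot: [-0.428, 0.904, 0.0, 0.0]
ft_force: [-0.6, -0.7, -0.0]
grip_width: 0.0849
grasp_force: 0.0
```

```bash
cat >>h.py <<'E'
def traylook(f,t0=[.5202,.1552,np.radians(95.22)]):
    c=shot("wrist",f); print(get_obs()["eef_pos"])
    p=np.vstack([proj(c,[*w(t0,q),.008]) for q in[(-68,66),(68,66),(68,-66),(-68,-66)]])
    t=trayfit(c,p)
    for d in silhouettes("sample0",c): print(round(d["conf"],2),ray(c,*cen(d["region"]),.016),cen(d["region"]))
    return c,t
E
python3 -c "
from h import *
traylook('w7.png')
discs(camera('scene'));discs(camera('top'))"
```

```text
[0.48540935 0.13362566 0.1660661 ]
fit [0.5193 0.155 ] yaw 95.45 res [-0.2 -1.3 -0.1  2.5  0.9 -0.  -0.3  0.1]
place 0 [0.5531 0.1271]
place 1 [0.4914 0.1212]
place 2 [0.5472 0.1888]
place 3 [0.4855 0.183 ]
0.97 [0.55479471 0.1273837  0.016     ] (234.9360151187905, 264.9924406047516)
0.66 [0.48591621 0.18271725 0.016     ] (355.1873168132161, 263.9552358113509)
disc 0.81 [296. 237.] [0.559  0.1322 0.007 ]
disc 0.58 [261. 247.] [0.4883 0.1891 0.007 ]
disc 0.58 [456. 355.] [ 0.4557 -0.3091  0.007 ]
disc 0.53 [288. 249.] [0.5158 0.1296 0.007 ]
disc 0.63 [458. 275.] [ 0.4584 -0.3081  0.007 ]
```

>>> drive_tool(increments=[[[-2, -24, 10], [0, 0, 0], 1], [[-2, -34, 10], [0, 0, 0], 1], [[-2, -34, 10], [0, 0, 0], 1], [[-2, -34, 0], [0, 0, 0], 1], [[-2, -34, 0], [0, 0, 0], 1], [[-2, -34, 0], [0, 0, 0], 1], [[-2, -34, 0], [0, 0, 0], 1], [[-2, -34, 0], [0, 0, 0], 1]])

```text
clock: 23.67
eef_pos: [0.4693, -0.1294, 0.196]
tool_rot: [-0.429, 0.903, 0.0, 0.0]
ft_force: [0.5, 0.0, 0.2]
grip_width: 0.0855
grasp_force: 0.0
```

>>> drive_tool(increments=[[[-2, -34, 0], [0, 0, 0], 1], [[-2, -34, 0], [0, 0, 0], 1], [[-2, -34, 0], [0, 0, 0], 1], [[-2, -34, 0], [0, 0, 0], 1], [[-2, -30, 0], [0, 0, 0], 1], [[0, -12, 0], [0, 0, 0], 1], [[0, 0, 0], [0, 0, 0], 1], [[0, 0, 0], [0, 0, 0], 1]])

```text
clock: 24.33
eef_pos: [0.4594, -0.306, 0.1955]
tool_rot: [-0.428, 0.904, 0.001, -0.0]
ft_force: [-0.8, 0.6, 0.1]
grip_width: 0.0853
grasp_force: 0.0
```

>>> drive_tool(increments=[[[0, 0, 0], [0, 0, 0], 1], [[0, 0, 0], [0, 0, 0], 1]])

```text
clock: 24.5
eef_pos: [0.4598, -0.3047, 0.1961]
tool_rot: [-0.429, 0.903, 0.0, -0.0]
ft_force: [-0.3, -0.0, -0.2]
grip_width: 0.0854
grasp_force: 0.0
```

```bash
python3 - <<'E'
from h import *
o=get_obs();print(o["eef_pos"],o["joint_pos"])
c=shot("wrist","w8.png");discs(c)
E
```

```text
[ 0.45976405 -0.30471643  0.19608843] [-5.85508431e-01  3.59868162e-01  7.73953381e-02  1.28896362e+00
  3.82512692e-04 -1.47301893e+00]
disc 0.57 [311. 193.] [ 0.4573 -0.31    0.007 ]
```

View pics/w8.png

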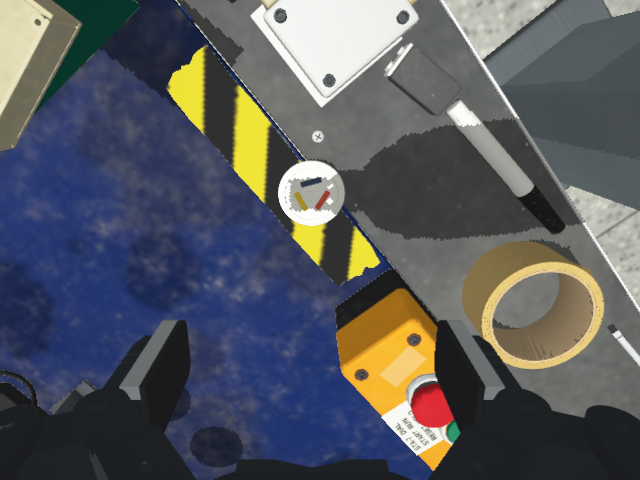

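The disc at (311,193) lies alone, clear of the box.

>>> drive_tool(increments=[[[-2.5, -5, -25], [0, 0, 0], 1], [[0, 0, -30], [0, 0, 0], 1], [[0, 0, -30], [0, 0, 0], 1], [[0, 0, -30], [0, 0, 0], 1], [[0, 0, -30], [0, 0, 0], 0.9], [[0, 0, -25], [0, 0, 0], 0.8], [[0, 0, -12], [0, 0, 0], 0.75], [[0, 0, 0], [0, 0, 0], 0.75]])

```text
clock: 25.27
eef_pos: [0.4548, -0.3087, 0.0108]
tool_rot: [-0.429, 0.903, 0.003, -0.002]
ft_force: [-0.0, 0.4, -0.7]
grip_width: 0.0642
grasp_force: 0.0
```

>>> drive_tool(increments=[[[0, 0, 0], [0, 0, 0], 0.75], [[0, 0, 0], [0, 0, 0], 0.75], [[0, 0, 0], [0, 0, 0], 0.75]])

```text
clock: 25.52
eef_pos: [0.4584, -0.3119, 0.0159]
tool_rot: [-0.429, 0.903, -0.002, 0.001]
ft_force: [0.2, -0.1, 0.7]
grip_width: 0.0639
grasp_force: 0.0
```

>>> drive_tool(increments=[[[-1, 1.5, -6], [0, 0, 0], 0.75], [[0, 0, -6], [0, 0, 0], 0.75], [[0, 0, -5], [0, 0, 0], 0.75], [[0, 0, 0], [0, 0, 0], 0.7], [[0, 0, 0], [0, 0, 0], 0.5], [[0, 0, 0], [0, 0, 0], 0], [[0, 0, 0], [0, 0, 0], 0], [[0, 0, 0], [0, 0, 0], 0]])

```text
clock: 26.18
eef_pos: [0.457, -0.3106, -0.0021]
tool_rot: [-0.428, 0.904, -0.001, 0.001]
ft_force: [1.8, -2.0, 3.0]
grip_width: 0.0465
grasp_force: 61.5
```

>>> drive_tool(increments=[[[0, 0, 5], [0, 0, 0], 0], [[0, 0, 15], [0, 0, 0], 0], [[0, 0, 30], [0, 0, 0], 0], [[0, 0, 40], [0, 0, 0], 0], [[0, 0, 40], [0, 0, 0], 0], [[0, 0, 35], [0, 0, 0], 0], [[0, 0, 0], [0, 0, 0], 0], [[0, 0, 0], [0, 0, 0], 0]])

```text
clock: 26.85
eef_pos: [0.4569, -0.3104, 0.1647]
tool_rot: [-0.428, 0.904, -0.002, 0.001]
ft_force: [0.6, 0.9, -1.2]
grip_width: 0.0468
grasp_force: 61.6
```

```bash
python3 -c "
from h import *
held()"
```

```text
[ 0.45565491 -0.30953256  0.16244354] 0.04669550649713143 61.58869174949359
0.91 [242.6, 273.2, 379.7, 403.8] rel [ 0.0024 -0.0005  0.01  ] bench [ 0.5236 -0.2314  0.007 ]
```

>>> drive_tool(increments=[[[3, 20, 2], [0, 0, 0], 0], [[3, 32, 2], [0, 0, 0], 0], [[3, 36, 0], [0, 0, 0], 0], [[3, 36, 0], [0, 0, 0], 0], [[3, 36, 0], [0, 0, 0], 0], [[3, 36, 0], [0, 0, 0], 0], [[3, 36, 0], [0, 0, 0], 0], [[3, 36, 0], [0, 0, 0], 0]])

```text
clock: 27.62
eef_pos: [0.4778, -0.04, 0.1637]
tool_rot: [-0.428, 0.904, 0.001, -0.002]
ft_force: [0.6, 0.0, -0.8]
grip_width: 0.0473
grasp_force: 61.6
```

>>> drive_tool(increments=[[[3, 36, 0], [0, 0, 0], 0], [[3, 36, 0], [0, 0, 0], 0], [[3, 36, 0], [0, 0, 0], 0], [[2, 36, 0], [0, 0, 0], 0], [[0, 20, 0], [0, 0, 0], 0], [[0, 0, 0], [0, 0, 0], 0], [[0, 0, 0], [0, 0, 0], 0], [[0, 0, 0], [0, 0, 0], 0]])

```text
clock: 28.28
eef_pos: [0.4897, 0.1214, 0.1645]
tool_rot: [-0.428, 0.904, 0.0, -0.002]
ft_force: [-0.6, -1.1, 0.1]
grip_width: 0.0472
grasp_force: 61.6
```

>>> drive_tool(increments=[[[0, 0, 0], [0, 0, 0], 0], [[0, 0, 0], [0, 0, 0], 0]])

```text
clock: 28.45
eef_pos: [0.4907, 0.1209, 0.1656]
tool_rot: [-0.427, 0.904, 0.0, -0.001]
ft_force: [-0.8, -0.5, 0.7]
grip_width: 0.0468
grasp_force: 61.6
```

```bash
python3 -c "
from h import *
held();traylook('w9.png')"
```

```text
[0.49085629 0.12095659 0.16587756] 0.04731361073113229 61.60072537546512
0.92 [243.4, 273.7, 378.5, 402.9] rel [ 0.0001 -0.0009  0.01  ] bench [0.557  0.2005 0.007 ]
0.83 [220.2, 238.3, 284.1, 302.7] rel [ 0.0006 -0.0339  0.01  ] bench [0.5581 0.1254 0.007 ]
0.57 [337.1, 241.8, 409.6, 305.4] rel [-0.0323 -0.0074  0.01  ] bench [0.4834 0.1857 0.007 ]
[0.49103412 0.12125516 0.16614551]
fit [0.5196 0.1552] yaw 95.36 res [-0.1 -0.9  0.   2.8  0.8 -0.4 -0.6  0.2]
place 0 [0.5533 0.1272]
place 1 [0.4916 0.1214]
place 2 [0.5475 0.1889]
place 3 [0.4858 0.1831]
0.87 [0.55457657 0.12345497 0.016     ] (248.00226683937825, 268.6288860103627)
0.82 [0.55411898 0.19661446 0.016     ] (311.4938929752345, 335.42668196234564)
```

>>> drive_tool(increments=[[[0.5, 0.5, -20], [0, 0, 0], 0], [[0, 0, -30], [0, 0, 0], 0], [[0, 0, -30], [0, 0, 0], 0], [[0, 0, -25], [0, 0, 0], 0], [[0, 0, -15], [0, 0, 0], 0], [[0, 0, 0], [0, 0, 0], 0], [[0, 0, 0], [0, 0, 0], 0], [[0, 0, 0], [0, 0, 0], 0]])

```text
clock: 29.32
eef_pos: [0.4926, 0.1228, 0.0473]
tool_rot: [-0.428, 0.904, -0.0, 0.001]
ft_force: [-0.5, 0.4, -0.3]
grip_width: 0.0467
grasp_force: 61.6
```

>>> drive_tool(increments=[[[-0.5, -0.5, -10], [0, 0, 0], 0], [[0, 0, -10], [0, 0, 0], 0], [[0, 0, -8], [0, 0, 0], 0], [[0, 0, -6], [0, 0, 0], 0], [[0, 0, -3], [0, 0, 0], 0], [[0, 0, 0], [0, 0, 0], 0], [[0, 0, 0], [0, 0, 0], 0], [[0, 0, 0], [0, 0, 0], 0]])

```text
clock: 29.98
eef_pos: [0.4912, 0.1223, 0.0093]
tool_rot: [-0.428, 0.904, -0.0, 0.0]
ft_force: [-0.0, 0.6, -0.2]
grip_width: 0.0472
grasp_force: 61.6
```

>>> drive_tool(increments=[[[0, 0, -1.5], [0, 0, 0], 0], [[0, 0, -1], [0, 0, 0], 0], [[0, 0, 0], [0, 0, 0], 0.3], [[0, 0, 0], [0, 0, 0], 0.6], [[0, 0, 0], [0, 0, 0], 0.75], [[0, 0, 0], [0, 0, 0], 0.75], [[0, 0, 20], [0, 0, 0], 0.75], [[0, 0, 30], [0, 0, 0], 0.75]])

```text
clock: 30.65
eef_pos: [0.4881, 0.1215, 0.0544]
tool_rot: [-0.428, 0.904, 0.001, -0.004]
ft_force: [0.0, 0.4, -0.3]
grip_width: 0.0636
grasp_force: 0.0
```

>>> drive_tool(increments=[[[0, 0, 30], [0, 0, 0], 1], [[0, 0, 40], [0, 0, 0], 1], [[7, -10, 40], [0, 0, -6], 1], [[7, -15, 15], [0, 0, -6], 1], [[7, -15, 0], [0, 0, -6], 1], [[7, -10, 0], [0, 0, -6], 1], [[7, -10, 0], [0, 0, -6], 1], [[0, -10, 0], [0, 0, -6], 1]])

```text
clock: 31.32
eef_pos: [0.5272, 0.0516, 0.1818]
tool_rot: [-0.125, 0.992, -0.0, 0.001]
ft_force: [0.3, -0.4, 0.2]
grip_width: 0.0851
grasp_force: 0.0
```

>>> drive_tool(increments=[[[0, 0, 0], [0, 0, -6], 1], [[0, 0, 0], [0, 0, -2.5], 1], [[0, 0, 0], [0, 0, 0], 1], [[0, 0, 0], [0, 0, 0], 1], [[0, 0, 0], [0, 0, 0], 1]])

```text
clock: 31.73
eef_pos: [0.5259, 0.0523, 0.1815]
tool_rot: [-0.055, 0.998, 0.0, -0.0]
ft_force: [-0.0, 1.0, -0.0]
grip_width: 0.0858
grasp_force: 0.0
```

```bash
python3 -c "
from h import *
print(get_obs()['tool_rot'])
c,t=traylook('w10.png'); print('bar',w(t,(-112.5,0)))
discs(camera('top'))"
```

```text
[-5.49616823e-02  9.98488464e-01  1.58628512e-05 -6.40911407e-07]
[0.52594786 0.05236829 0.18150164]
fit [0.5195 0.1547] yaw 95.4 res [-1.3 -0.3  1.8  0.8  0.5 -0.7 -0.7  0.4]
place 0 [0.5532 0.1267]
place 1 [0.4915 0.1209]
place 2 [0.5474 0.1884]
place 3 [0.4857 0.1826]
0.89 [0.49142088 0.12176613 0.016     ] (413.32471334471825, 171.27274945108564)
0.79 [0.55432465 0.12752878 0.016     ] (405.4653723558389, 253.3882932483338)
0.59 [0.48545017 0.18300681 0.016     ] (498.8080137659784, 172.4252704031465)
0.25 [0.51914011 0.13225012 0.016     ] (420.3234869425306, 209.8978505713932)
bar [0.53   0.0427]
disc 0.68 [252. 258.] [0.488  0.1849 0.007 ]
disc 0.52 [269. 232.] [0.5512 0.1469 0.007 ]
disc 0.4 [270. 256.] [0.495  0.1412 0.007 ]
disc 0.33 [167. 262.] [0.4754 0.3838 0.007 ]
```

View pics/w10.png

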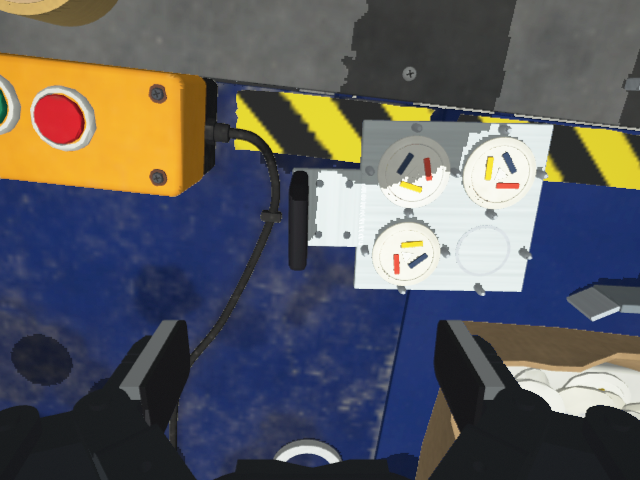

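All three discs lie flat between the pins, and the pull bar is at (299,220). Next I grasp the bar.

>>> drive_tool(increments=[[[4, -9.5, 0], [0, 0, -1], 0.6], [[0, 0, 0], [0, 0, 0], 0.5], [[0, 0, -20], [0, 0, 0], 0.5], [[0, 0, -30], [0, 0, 0], 0.5], [[0, 0, -30], [0, 0, 0], 0.5], [[0, 0, -25], [0, 0, 0], 0.5], [[0, 0, -15], [0, 0, 0], 0.5], [[0, 0, 0], [0, 0, 0], 0.5]])

```text
clock: 32.6
eef_pos: [0.5269, 0.0421, 0.0577]
tool_rot: [-0.045, 0.999, -0.0, -0.004]
ft_force: [-0.1, 0.5, 0.2]
grip_width: 0.0429
grasp_force: 0.0
```

>>> drive_tool(increments=[[[0, 0, 0], [0, 0, 0], 0.5], [[0, 0, 0], [0, 0, 0], 0.5], [[0, 0, 0], [0, 0, 0], 0.5]])

```text
clock: 32.85
eef_pos: [0.5315, 0.0427, 0.0632]
tool_rot: [-0.046, 0.999, 0.0, 0.002]
ft_force: [-0.1, -0.6, 0.4]
grip_width: 0.0426
grasp_force: 0.0
```

>>> drive_tool(increments=[[[-1, 0, -10], [0, 0, 0], 0.5], [[0, 0, -10], [0, 0, 0], 0.5], [[0, 0, -8], [0, 0, 0], 0.4], [[0, 0, 0], [0, 0, 0], 0.3], [[0, 0, 0], [0, 0, 0], 0.2], [[0, 0, 0], [0, 0, 0], 0.1], [[0, 0, 0], [0, 0, 0], 0], [[0, 0, 0], [0, 0, 0], 0]])

```text
clock: 33.52
eef_pos: [0.5287, 0.0428, 0.0333]
tool_rot: [-0.046, 0.999, -0.0, -0.0]
ft_force: [-0.6, 1.2, -3.4]
grip_width: 0.0112
grasp_force: 58.9
```

>>> drive_tool(increments=[[[0, 0, 0], [0, 0, 0], 0], [[0, 0, 0], [0, 0, 0], 0]])

```text
clock: 33.68
eef_pos: [0.5287, 0.0427, 0.0333]
tool_rot: [-0.046, 0.999, -0.0, -0.0]
ft_force: [-0.0, 0.6, -3.6]
grip_width: 0.0112
grasp_force: 58.9
```

```bash
python3 - <<'E'
from h import *
c=shot("wrist","w11.png"); print(get_obs()["eef_pos"],get_obs()["tool_rot"])
E
```

```text
[0.52870159 0.04270222 0.03330955] [-4.56816009e-02  9.98956009e-01 -9.59299361e-05 -2.73428111e-04]
```

View pics/w11.png

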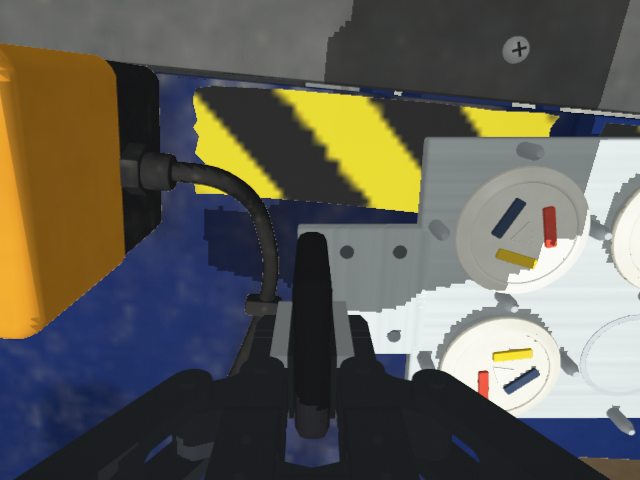

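>>> drive_tool(increments=[[[-2, 4, 0], [0, 0, -0.5], 0], [[-5, 7, 0], [0, 0, -0.5], 0], [[-5, 7, 0], [0, 0, -0.5], 0], [[-5, 7, 0], [0, 0, -0.5], 0], [[-3, 6, 0], [0, 0, 0], 0], [[0, 0, 0], [0, 0, 0], 0], [[0, 0, 0], [0, 0, 0], 0], [[0, 0, 0], [0, 0, 0], 0]])

```text
clock: 34.4
eef_pos: [0.5089, 0.074, 0.0335]
tool_rot: [-0.029, 1.0, -0.0, -0.0]
ft_force: [-0.2, 0.7, -3.8]
grip_width: 0.0113
grasp_force: 58.9
```

```bash
python3 - <<'E'
from h import *
o=get_obs();print(o["eef_pos"],o["tool_rot"])
c=shot("wrist","w12.png");t=camera("top");t0=[*(o["eef_pos"][:2]+[-.0075+.0013,.1124]),np.radians(93.2)]
s0=[.4934,.3737,np.radians(93.2)]
im=c["image"].copy();tp=t["image"].copy()
for cam,I in((c,im),(t,tp)):
    for x,P,z,col in((t0,[(-68,66),(68,66),(68,-66),(-68,-66)],.008,(255,0,0)),(s0,[(80,123),(-106,123),(-106,50),(-55,50),(-55,-87),(80,-87)],.06,(0,255,0)),(s0,[(-106,69),(-106,-69),(-55,-69),(-55,69)],.0,(0,255,255))):
        cv2.polylines(I,[np.int32(np.round(np.vstack([proj(cam,[*w(x,q),z]) for q in P])*16))],True,col,1,shift=4)
m=np.vstack([cv2.resize(im,(480,360)),cv2.resize(tp[200:320,100:340],(480,240))]);cv2.imwrite("pics/m12.png",m[:,:,::-1])
E
```

```text
[0.50887322 0.07397718 0.03349011] [-2.85204073e-02  9.99593210e-01 -1.41663654e-05 -4.03434050e-05]
```

View pics/m12.png

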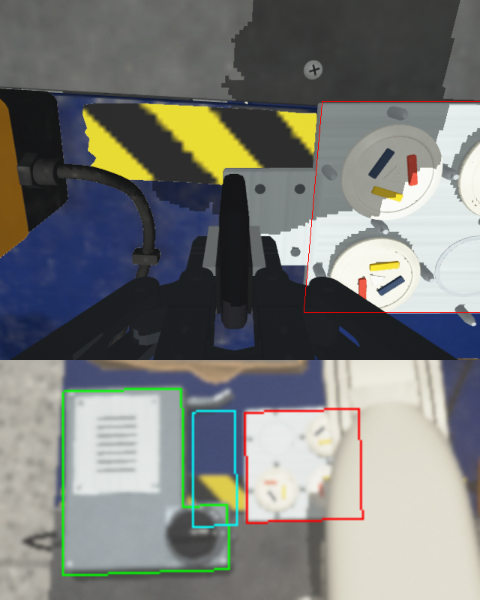

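The tray outline matches the prediction and lines up with the slot in both views. I'll slide it in carefully.

>>> drive_tool(increments=[[[-0.5, 8, 0], [0, 0, 0], 0], [[-0.5, 10, 0], [0, 0, 0], 0], [[-0.6, 10, 0], [0, 0, 0], 0], [[-0.6, 10, 0], [0, 0, 0], 0], [[-0.6, 10, 0], [0, 0, 0], 0], [[-0.6, 10, 0], [0, 0, 0], 0], [[0, 0, 0], [0, 0, 0], 0], [[0, 0, 0], [0, 0, 0], 0]])

```text
clock: 35.17
eef_pos: [0.5054, 0.1328, 0.0334]
tool_rot: [-0.029, 1.0, 0.0, -0.0]
ft_force: [0.2, 0.2, -3.1]
grip_width: 0.0111
grasp_force: 59.0
```

```bash
python3 - <<'E'
from h import *
o=get_obs();print(o["eef_pos"],o["tool_rot"],o["ft_force"],o["ft_torque"])
c=shot("wrist","w13.png");cv2.imwrite("pics/w13.png",c["image"][:,:,::-1])
E
```

```text
[0.50540935 0.13280405 0.0333964 ] [-2.91194793e-02  9.99575935e-01  6.40190843e-05 -3.39771235e-05] [ 0.23729131  0.2347455  -3.1318321 ] [-0.09556739  0.00746872  0.00969292]
```

View pics/w13.png

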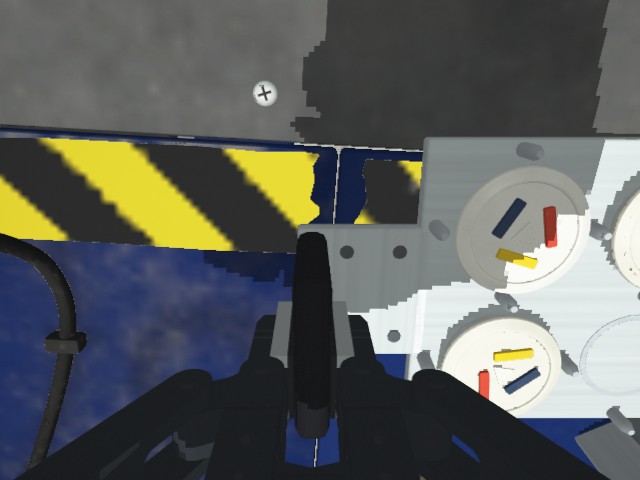

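>>> drive_tool(increments=[[[-0.5, 8, 0], [0, 0, 0], 0], [[-0.5, 9, 0], [0, 0, 0], 0], [[-0.5, 9, 0], [0, 0, 0], 0], [[-0.5, 9, 0], [0, 0, 0], 0], [[-0.5, 9, 0], [0, 0, 0], 0], [[-0.5, 9, 0], [0, 0, 0], 0], [[0, 0, 0], [0, 0, 0], 0]])

```text
clock: 35.8
eef_pos: [0.503, 0.1873, 0.0337]
tool_rot: [-0.029, 1.0, 0.001, 0.001]
ft_force: [1.2, 0.5, -4.2]
grip_width: 0.011
grasp_force: 59.1
```

>>> drive_tool(increments=[[[-0.5, 8, 0], [0, 0, 0], 0], [[-0.5, 10, 0], [0, 0, 0], 0], [[-0.6, 10, 0], [0, 0, 0], 0], [[-0.6, 10, 0], [0, 0, 0], 0], [[-0.6, 10, 0], [0, 0, 0], 0], [[-0.6, 10, 0], [0, 0, 0], 0], [[-0.3, 5, 0], [0, 0, 0], 0], [[0, 0, 0], [0, 0, 0], 0]])

```text
clock: 36.47
eef_pos: [0.4991, 0.25, 0.0336]
tool_rot: [-0.029, 1.0, 0.001, 0.0]
ft_force: [4.2, 3.2, -5.1]
grip_width: 0.0112
grasp_force: 59.2
```

>>> drive_tool(increments=[[[0, 4, 0], [0, 0, 0], 0], [[0, 4, 0], [0, 0, 0], 0], [[-0.3, 4, 0], [0, 0, 0], 0], [[-0.3, 3, 0], [0, 0, 0], 0], [[0, 2, 0], [0, 0, 0], 0], [[0, 0, 0], [0, 0, 0], 0], [[0, 0, 0], [0, 0, 0], 0]])

```text
clock: 37.05
eef_pos: [0.4985, 0.2647, 0.0336]
tool_rot: [-0.028, 1.0, 0.0, 0.0]
ft_force: [4.8, -0.3, -3.8]
grip_width: 0.0112
grasp_force: 59.3
```

>>> drive_tool(increments=[[[0, 2, 0], [0, 0, 0], 0], [[0, 2, 0], [0, 0, 0], 0], [[0, 0, 0], [0, 0, 0], 0], [[0, 0, 0], [0, 0, 0], 0]])

```text
clock: 37.38
eef_pos: [0.4982, 0.265, 0.0336]
tool_rot: [-0.027, 1.0, -0.003, -0.0]
ft_force: [4.0, -10.5, 0.6]
grip_width: 0.0106
grasp_force: 60.0
```

>>> drive_tool(increments=[[[0, 2, 0], [0, 0, 0], 0], [[0, 2, 0], [0, 0, 0], 0], [[0, 0, 0], [0, 0, 0], 0], [[0, 0, 0], [0, 0, 0], 0]])

```text
clock: 37.72
eef_pos: [0.4982, 0.265, 0.0337]
tool_rot: [-0.026, 1.0, -0.007, -0.0]
ft_force: [4.5, -21.2, 5.9]
grip_width: 0.0112
grasp_force: 60.8
```

>>> drive_tool(increments=[[[0, -2, 0], [0, 0, 0], 0], [[0, -2, 0], [0, 0, 0], 0], [[0, 0, 0], [0, 0, 0], 0], [[0, 0, 0], [0, 0, 0], 0.2], [[0, 0, 0], [0, 0, 0], 0.4], [[0, 0, 0], [0, 0, 0], 0.4], [[0, 0, 20], [0, 0, 0], 0.4], [[0, 0, 35], [0, 0, 0], 0.4]])

```text
clock: 38.38
eef_pos: [0.4941, 0.2677, 0.0848]
tool_rot: [-0.029, 1.0, -0.002, -0.005]
ft_force: [0.2, 0.6, -0.3]
grip_width: 0.0342
grasp_force: 0.0
```

>>> drive_tool(increments=[[[0, 0, 40], [0, 0, 0], 0.4], [[-10, 0, 40], [0, 0, 0], 0.6], [[-20, 0, 40], [0, 0, 0], 1], [[-20, 10, 30], [0, 0, 0], 1], [[-20, 10, 0], [0, 0, 0], 1], [[0, 0, 0], [0, 0, 0], 1], [[0, 0, 0], [0, 0, 0], 1]])

```text
clock: 38.97
eef_pos: [0.4284, 0.2897, 0.2365]
tool_rot: [-0.03, 1.0, 0.001, 0.0]
ft_force: [-0.2, -0.2, -0.8]
grip_width: 0.0854
grasp_force: 0.0
```

```bash
python3 - <<'E'
from h import *
o=get_obs();print(o["eef_pos"],o["tool_rot"],o["joint_pos"])
c=shot("wrist","w14.png"); s0=[.4934,.3737,np.radians(93.2)]
for q,z in(((-106,0),.06),((-106,30),.06),((-106,-30),.06),((-55,-87),.06)): print(q,proj(c,[*w(s0,q),z]))
print("knob",w(s0,(-70,86)))
E
```

```text
[0.4284253  0.28974965 0.23652134] [-2.96520964e-02  9.99560041e-01  6.53246993e-04  2.26554746e-04] [5.94145741e-01 2.71802307e-01 5.99752572e-02 1.35788751e+00
 8.61400421e-04 5.34833307e-01]
(-106, 0) [[279.53647349 286.13658951]]
(-106, 30) [[278.74974447 251.74711648]]
(-106, -30) [[280.15723366 318.78342446]]
(-55, -87) [[339.39598892 376.2357827 ]]
knob [0.4114 0.299 ]
```

View pics/w14.png

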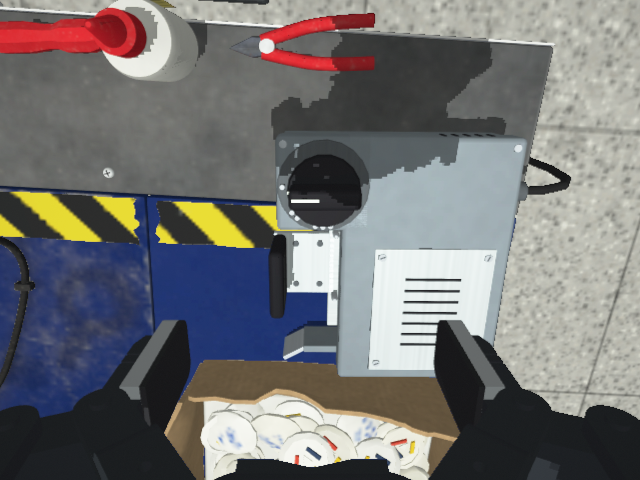

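The tray is home: the bar's inner face is at pixel 287 against 285.5 predicted, and the plate's edge just shows under the hood. The knob is at LOAD. Next I turn the wrist and grip it.

>>> drive_tool(increments=[[[-5, 3, 0], [0, 0, -6], 1], [[-5, 3, 0], [0, 0, -7], 1], [[-5, 3, 0], [0, 0, -7], 1], [[-2, 0.5, 0], [0, 0, -7], 1], [[0, 0, 0], [0, 0, -7], 1], [[0, 0, 0], [0, 0, -7], 1], [[0, 0, 0], [0, 0, -7], 1], [[0, 0, 0], [0, 0, -7], 1]])

```text
clock: 39.68
eef_pos: [0.4127, 0.2977, 0.2342]
tool_rot: [0.44, 0.898, -0.001, -0.001]
ft_force: [-0.4, 0.7, -0.4]
grip_width: 0.0853
grasp_force: 0.0
```

>>> drive_tool(increments=[[[0, 0, 0], [0, 0, -7], 1], [[0, 0, -10], [0, 0, -7], 1], [[0, 0, -10], [0, 0, -7], 1], [[0, 0, -10], [0, 0, -7], 1], [[0, 0, -10], [0, 0, -7], 1], [[0, 0, 0], [0, 0, 0], 1], [[0, 0, 0], [0, 0, 0], 1], [[0, 0, 0], [0, 0, 0], 1]])

```text
clock: 40.35
eef_pos: [0.4129, 0.2981, 0.1955]
tool_rot: [0.686, 0.727, -0.0, -0.0]
ft_force: [-0.0, 0.9, 0.5]
grip_width: 0.0856
grasp_force: 0.0
```

Now down to z about 0.091, then close.

>>> drive_tool(increments=[[[-1, 1, -20], [0, 0, 0], 1], [[0, 0, -30], [0, 0, 0], 1], [[0, 0, -28], [0, 0, 0], 1], [[0, 0, -15], [0, 0, 0], 0.5], [[0, 0, 0], [0, 0, 0], 0.4], [[0, 0, 0], [0, 0, 0], 0.4], [[0, 0, 0], [0, 0, 0], 0.4]])

```text
clock: 40.93
eef_pos: [0.4128, 0.3, 0.1043]
tool_rot: [0.687, 0.727, 0.001, 0.0]
ft_force: [-0.2, 0.1, -1.0]
grip_width: 0.0388
grasp_force: 0.0
```

>>> drive_tool(increments=[[[-1, -1, -7], [0, 0, 0], 0.4], [[0, 0, -6], [0, 0, 0], 0.3], [[0, 0, 0], [0, 0, 0], 0.2], [[0, 0, 0], [0, 0, 0], 0.1], [[0, 0, 0], [0, 0, 0], 0], [[0, 0, 0], [0, 0, 0], 0], [[0, 0, 0], [0, 0, 0], 0], [[0, 0, 0], [0, 0, 0], 0]])

```text
clock: 41.6
eef_pos: [0.4119, 0.2982, 0.0898]
tool_rot: [0.687, 0.727, 0.001, 0.001]
ft_force: [4.8, -0.0, -5.4]
grip_width: 0.0125
grasp_force: 61.9
```

>>> drive_tool(increments=[[[0, 0, -3], [0, 0, 0], 0], [[0, 0, -3], [0, 0, 0], 0], [[0, 0, -3], [0, 0, 0], 0], [[0, 0, -1], [0, 0, 0], 0], [[0, 0, 0], [0, 0, 0], 0], [[0, 0, 0], [0, 0, 0], 0]])

```text
clock: 42.1
eef_pos: [0.4121, 0.2984, 0.0816]
tool_rot: [0.687, 0.727, 0.002, 0.001]
ft_force: [2.6, -2.5, 8.6]
grip_width: 0.0122
grasp_force: 63.8
```

>>> drive_tool(increments=[[[0, 0, -0.5], [0, 0, 4], 0], [[0, 0, 0], [0, 0, 7], 0], [[0, 0, 0], [0, 0, 7], 0], [[0, 0, 0], [0, 0, 7], 0], [[0, 0, 0], [0, 0, 7], 0], [[0, 0, 0], [0, 0, 7], 0], [[0, 0, 0], [0, 0, 7], 0], [[0, 0, 0], [0, 0, 5], 0]])

```text
clock: 42.77
eef_pos: [0.4119, 0.298, 0.0816]
tool_rot: [0.305, 0.952, 0.001, 0.002]
ft_force: [1.8, -4.2, 12.4]
grip_width: 0.0122
grasp_force: 64.4
```

>>> drive_tool(increments=[[[0, 0, 0], [0, 0, 7], 0], [[0, 0, 0], [0, 0, 7], 0], [[0, 0, 0], [0, 0, 7], 0], [[0, 0, 0], [0, 0, 7], 0], [[0, 0, 0], [0, 0, 7], 0], [[0, 0, 0], [0, 0, 4], 0], [[0, 0, 0], [0, 0, 0], 0], [[0, 0, 0], [0, 0, 0], 0]])

```text
clock: 43.43
eef_pos: [0.412, 0.2976, 0.0816]
tool_rot: [-0.028, 1.0, -0.0, 0.002]
ft_force: [0.8, -5.3, 13.6]
grip_width: 0.0122
grasp_force: 64.4
```

Turned 90° and still fully in. Now I let it spring out and release.

>>> drive_tool(increments=[[[0, 0, 3], [0, 0, 0], 0], [[0, 0, 3], [0, 0, 0], 0], [[0, 0, 2], [0, 0, 0], 0], [[0, 0, 1.5], [0, 0, 0], 0], [[0, 0, 0.5], [0, 0, 0], 0], [[0, 0, 0], [0, 0, 0], 0], [[0, 0, 0], [0, 0, 0], 0]])

```text
clock: 44.02
eef_pos: [0.4117, 0.2975, 0.0896]
tool_rot: [-0.028, 1.0, -0.001, 0.001]
ft_force: [4.2, -2.9, 3.6]
grip_width: 0.0128
grasp_force: 63.0
```

>>> drive_tool(increments=[[[0, 0, 0], [0, 0, 0], 0.3], [[0, 0, 0], [0, 0, 0], 0.6], [[0, 0, 0], [0, 0, 0], 1], [[0, 0, 0], [0, 0, 0], 1], [[0, 0, 20], [0, 0, 0], 1], [[0, 0, 40], [0, 0, 0], 1], [[0, 0, 40], [0, 0, 0], 1], [[0, 0, 40], [0, 0, 0], 1]])

```text
clock: 44.68
eef_pos: [0.4095, 0.298, 0.2302]
tool_rot: [-0.028, 1.0, -0.0, -0.001]
ft_force: [0.1, 0.7, -0.0]
grip_width: 0.0854
grasp_force: 0.0
```

>>> drive_tool(increments=[[[0, 0, 10], [0, 0, 0], 1], [[0, 0, 0], [0, 0, 0], 1], [[0, 0, 0], [0, 0, 0], 1]])

```text
clock: 44.93
eef_pos: [0.4106, 0.2985, 0.2393]
tool_rot: [-0.028, 1.0, 0.0, 0.0]
ft_force: [0.4, -0.2, -0.7]
grip_width: 0.0849
grasp_force: 0.0
```

```bash
python3 - <<'E'
from h import *
c=shot("wrist","w15.png"); s=camera("scene")
m=np.vstack([cv2.resize(c["image"],(480,360)),cv2.resize(s["image"][170:270,130:290],(380,238))[:,:].copy() if 0 else cv2.resize(s["image"][180:270,130:310],(480,240))]);cv2.imwrite("pics/m15.png",m[:,:,::-1])
E
```

```text
(no output)
```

View pics/m15.png

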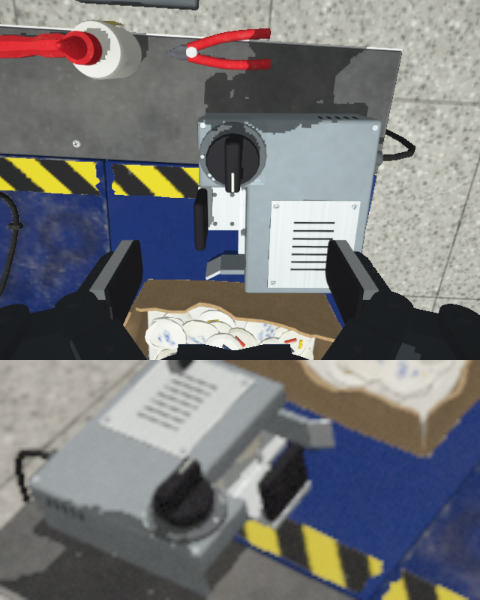

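The pointer is back at TEST and the knob has risen the full 8 mm. The tray is still home with the dog behind it.

```bash
python3 -c "
from workcell import *
print(job_done())"
```

```text
the job is handed in; nothing more can be done
None
```

The job is handed in: I turned the selector to LOAD, laid the three bench discs I found in tray places 0, 1 and 3, slid the tray home against its stop, and left the selector sprung out at TEST; `job_done()` gave no verdict, the dog's position is inferred from the knob, and I didn't re-measure the tape, marker and battery.

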